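Release the hidden safety catch and open a polisher's hood

ROBOT

A 6-joint arm with a two-finger parallel gripper is mounted at the origin on a cart in front of the work surface, level with it; the furniture and walls round the work are solid. World frame = base frame: x ahead of the robot, y to its left, z up, the work surface at z = 0. Lengths are in m, angles in rad, forces in N, time in s.
With the tool pointing down it reaches from about 0.4 to 0.825 m from the base axis. Payload 7 kg.
Tool frame: the origin (TCP) lies on the centre line of the jaws, within the pads' length; the fingertips stand 25 mm ahead of it and the grasp point (between the pads) lies 6 mm ahead of it; z points along the fingers, y is the direction in which the jaws open and shut (so a half turn about z gives the same grasp; the last joint's range is limited). The gripper opens to 88 mm and grips with 3 to 60 N. Pads are 19 mm wide; open, the fingers measure 130 mm over their backs; the gripper's body (78 mm by 193 mm) begins 47 mm behind the grasp point.
Start: joints at [1.633, 0.359, 0.012, 0, -1.224, -0.288], TCP at [0.151, 0.658, 0.252] pointing down, gripper open.
Joint ranges: [-3.07, 3.07], [-1.43, 2.12], [-1.02, 1.25], [-3.03, 1.67], [-3.05, -0], [-3.03, 3.03]. Speed limits (rad/s): [2.39, 2.39, 3.01, 3.14, 3.14, 3.14].

INTERFACE

Orientations are given as [roll, pitch, yaw] about the fixed x, y, z axes, in that order (R = Rz(yaw) Ry(pitch) Rx(roll)).
In Python, from station import * gives the robot as it stands. The module is installed in compiled form; this text tells all that it offers.
- The arm moves only by the tool step_arm, never from a script. Its argument "commands" is text: rows parted by semicolons, each of 6 numbers parted by spaces: the shift along the tool's x, y, z in mm, then the turn, a rotation vector about the tool's x, y, z in rad. A call has 1 to 8 rows; each row shifts and turns the commanded pose from where the row before left it, along the tool's axes as they then stand; what a row does not reach is not made up. A row lasts 1/8 s, in which the tool goes at most 62.5 mm and 10.7 degrees, less where a joint would pass 70% of its speed; a pose out of reach is approached as far as the arm can. A call is refused whole if a number of a shift passes 62.5 or a number of a turn 0.188, either way. A call with a gripper value outside its range is refused whole. "jaw" is the finger opening in mm, from 0 to 87.6, set as the call begins (left out, the last holds). The fingers move at their own pace and stop on an object; "grip_force" is the grip in N (left out, the last holds). Time passes only in rows, so rows that do not move let the fingers close. It gives the time, the measured TCP pose, the force and the opening at its end, in the units of the state.
- get_state(): the state, without advancing time (a new reading comes with each control period).
- grab_frame(name): name is "scene" or "top" or "wrist"; returns a dict with "frame" (420x560x3 uint8, red, green, blue), "fovy" (degrees; the focal length in pixels is half the picture's height over the tangent of half this angle, whatever the lens; pixels are square), "cx", "cy" (the principal point, pixels), "k1" (the pictures are not rectified: a ray, as slopes to the right and down, at radius r is drawn at 1 + k1 r^2 times it, then the intrinsics apply), "rvec" (rotation vector, rad) and "tvec" (3), from world to camera coordinates, as OpenCV has them; the wrist camera has in their place "tool_from_camera" (4x4, takes a point from camera to tool coordinates, whose origin is the TCP and whose axes are the flange's). Camera axes: x right, y down, z forward; pixel columns grow to the right and rows downward; lengths in m; the calibration is good to about 2 mm. A picture is of the moment at which its call begins: read the wrist's pose just before it. There is no depth.
- job_done(): hands the job in, once; it reports no verdict.
Trained networks look in a picture, given as the dict that the camera call returned (one of the last four; its "shot" number tells which), for a name from the list of things; names that differ only in an ending like _2 or _b are one class to them, and where a whole thing is asked for, a point or a joint stands for the part that bears it (a point fixed in the world has none). Each returns a list of dicts, best first, with "conf" (0 to 1); they miss things now and then, are a little off and sometimes report something else, mostly with a low value. They report only what shows in the picture. A call takes as long as a camera call.
- recognise(picture, name): "pixel" ([column, row] in pixels, amid what is visible of it).
The state is a dict: "t": time; "q": joint angles; "qd": joint speeds; "joint_efforts": joint torques, N m; "eef_pos": TCP position; "ee_rot": TCP orientation; "force": force on the tool from outside, world axes, zero at the start; "moment": the same for the moment, N m; "width": finger opening in m.
Only numpy, scipy, OpenCV 4.12 (cv2) and the standard library are available. Lean on these libraries where they do the work, as an engineer would, in place of code of your own. Each camera call takes 0.05 s, during which the arm holds its last target.

TASK

Open the hood of the polishing unit: reach under its raised front edge, feel for the sprung safety catch hidden there, push it aside to the left and lift the hood while holding it aside, then swing the hood right up, nearly to its stop, and let go so that it stays open. Never force anything: no push above about 30 newtons on any part, and leave the things lying round the unit where they are.

Things in the scene. Friction and masses are not known exactly. Their poses are not given: they have to be found in the camera images.
- polisher: fixed base of the polishing unit: grey sheet-metal box, 150 mm deep (x), 230 wide (y), open at the front, end cheeks 145 mm high, 5 thick. Origin: centre of the underside, on the bench; x points to its back, y to its left as seen from the robot, z up. Motor and felt wheels inside at the back lie at x > 6 mm
- sill (a point): fixed: middle of the top edge of the low front sill, 73 mm above the bench, straight below the hood's front edge; axes as the base. The mouth between sill and hood edge is 77 mm high and 220 mm wide between the cheeks, empty apart from the catch and its pin
- catch_zone (a point): fixed; middle of the zone where the catch's paddle hangs, 24 mm behind the front edge, 120 mm above the bench, axes as the base. The paddle (flat, 9 mm wide in y, 12 in x, from 84 to 157 mm above the bench) hangs unseen anywhere within 33 mm left or right of this point. It yields only to the left (+y): find and push it with a fingertip coming from its right
- pin_zone (a point): fixed; the catch turns on an upright pin (9 mm thick) 28 mm behind its paddle, at this x; its y is the paddle's. Pushed left, the paddle swings left and back round the pin; its spring resists with 2 N at first, 8 N at the stop. The hook frees the hood once the paddle is 20 mm to the left of its rest (then 8 mm further back); the stop comes at 22 mm (11 mm back). Let go, it springs back
- hood (a joint): hood angle in rad: 0 closed, grows as the front edge rises, stop at 1.25. With the catch at rest it is held within 0.02 rad; lifting hard against the closed hook jams it. Above 0.12 rad the catch no longer holds it and may be let go. The stiff hinge keeps the hood where it is left; raising it takes 5 to 8 N square to the roof at the edge
- hood_edge (a point): middle of the hood's lower front edge, moves with it; 150 mm above the bench when closed. x points to the hinge, y left along the edge, z square to the roof. The hood is an aluminium sheet lid 238 mm wide; its roof is 23 mm above this edge; a flat return, 3 mm thick, runs 16 mm inwards from the edge, its underside level with this point, the hook 2.5 mm above it
- hinge_axis (a point): fixed: middle of the hood's hinge line (along y) at the back of the unit, 165 mm above the bench, axes as the base; the closed front edge lies 148 mm in front of it and 15 mm lower
- flux_tin: bystander: small round black tin, 41 mm across, 24 high, left of the unit; origin at the centre of its underside
- enamel_dish: bystander: round white shallow dish, 75 mm across, 15 high, in front and right of the unit; origin at the centre of its underside
- doming_block: bystander: brass cube with round hollows, 42 mm, right of the unit; origin at the centre of its underside

How it is judged:
On the way:
1. the hood is lifted clear of the safety catch (value of joint hood above 0.2 rad), for 0.1 s.
At the end, for the whole second after the job is handed in: the hood stands open at more than 1.0 rad (its stop is at 1.25 rad), at rest and released (value of joint hood above 1 rad and velocity of joint hood between -0.05 and 0.05 rad/s); the robot touches nothing.
It fails at once if the robot presses on anything with more than 35 N (contact force between any of the fingers, the arm and anything else above 35 N).
It fails at once if the tin, the dish or the block is moved by more than 15 mm (distance of any of flux_tin, enamel_dish, doming_block from where it was at the start of the episode above 0.015 m).
It also fails if it takes over 67 s, if anything falls off the work surface, if the arm or the gripper's body presses on something with over 40 N, if the wrist force passes 120 N, or if a joint passes its speed limit or range.

## Working session

There is one attempt and no reset: what is moved stays moved. The work goes in short steps, Python scripts to look and compute and a tool call to move; the robot and the scene stay as the last step left them, time stands still between calls to the robot, and variables do not carry over. Pictures are saved under pics/ and viewed, and the job is handed in when it is done.

Besides the shell and the picture viewer there is one more tool, called by a JSON object that holds its "method" and its "body", one argument or row to a line. step_arm: Moves the arm, as the interface text tells. Its arguments: {"type":"object","properties":{"commands":{"type":"string"},"jaw":{"type":"number"},"grip_force":{"type":"number"}},"required":["commands"]}

```bash
mkdir -p pics; cat > h.py <<'E'
from station import *
import numpy as np, cv2
from scipy.spatial.transform import Rotation as R
def K(p):
    H,W=p["frame"].shape[:2]; f=H/2/np.tan(np.radians(p["fovy"])/2); return f
def ray(p,px):
    f=K(p); d=np.array([(px[0]-p["cx"])/f,(px[1]-p["cy"])/f]); u=d.copy()
    for _ in range(30): u=d/(1+p["k1"]*(u@u))
    Rm=cv2.Rodrigues(np.array(p["rvec"],float))[0]; t=np.array(p["tvec"],float).ravel()
    return -Rm.T@t, Rm.T@np.array([u[0],u[1],1])
def atz(p,px,z):
    o,d=ray(p,px); return o+d*(z-o[2])/d[2]
def proj(p,X):
    f=K(p); Rm=cv2.Rodrigues(np.array(p["rvec"],float))[0]; c=Rm@np.array(X)+np.array(p["tvec"],float).ravel()
    u=c[:2]/c[2]; u=u*(1+p["k1"]*(u@u)); return [p["cx"]+f*u[0],p["cy"]+f*u[1]]
def save(p,n): cv2.imwrite("pics/"+n+".png",cv2.cvtColor(p["frame"],cv2.COLOR_RGB2BGR))
E
python3 - <<'E'
from h import *
s=get_state(); print(s)
for n in ["scene","top"]:
    p=grab_frame(n); save(p,n+"0"); o,_=ray(p,[280,210]); print(n,o,p["fovy"],p["k1"])
    import pickle; pickle.dump(p,open(n+"0.pkl","wb"))
    for k in ["polisher","hood","flux_tin","enamel_dish","doming_block"]:
        print(k,recognise(p,k)[:2])
E
```

```text
{'t': 0.0, 'q': array([ 1.63307229e+00,  3.59374517e-01,  1.10813818e-02, -3.34246249e-04,
       -1.22406609e+00, -2.88094883e-01]), 'qd': array([-3.92165327e-04,  8.94583577e-06, -1.10815968e-03, -1.07767906e-03,
        9.94397098e-04, -9.04958496e-05]), 'joint_efforts': array([ 4.82715659e-04, -5.82709765e+01,  2.93049985e+01,  6.99693114e+00,
        6.85519277e-03, -1.65815354e-04]), 'eef_pos': array([0.15106545, 0.65744235, 0.2506433 ]), 'ee_rot': array([ 3.14000488e+00, -1.42836644e-04, -2.25932633e-01]), 'force': array([ 0.19404925,  0.17843389, -0.15686026]), 'moment': array([ 0.01623794, -0.01181919,  0.00051838]), 'width': 0.08767559559973588}
scene [0.06622559 0.46362608 0.51438767] 48.74476255526264 -0.1027237290250166
polisher [{'pixel': [271.3, 212.8], 'conf': 0.84}]
hood [{'pixel': [272.0, 183.0], 'conf': 0.59}]
flux_tin [{'pixel': [273.6, 208.3], 'conf': 0.2}]
enamel_dish [{'pixel': [382.4, 249.3], 'conf': 0.89}]
doming_block [{'pixel': [352.4, 228.1], 'conf': 0.95}]
top [ 0.48472131 -0.0920565   1.11719084] 47.48501140014439 -0.16353141800502966
polisher [{'pixel': [274.2, 183.4], 'conf': 0.55}, {'pixel': [269.3, 183.0], 'conf': 0.23}]
hood []
flux_tin [{'pixel': [182.6, 163.7], 'conf': 0.68}, {'pixel': [270.1, 187.3], 'conf': 0.45}]
enamel_dish [{'pixel': [337.6, 266.9], 'conf': 0.65}]
doming_block [{'pixel': [348.1, 225.0], 'conf': 0.94}, {'pixel': [268.8, 185.3], 'conf': 0.48}]
```

View pics/scene0.png

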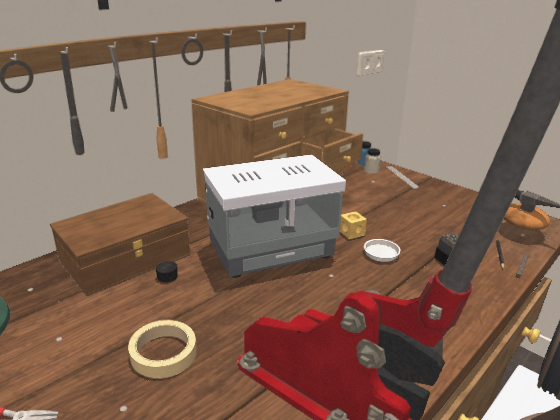

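View pics/top0.png

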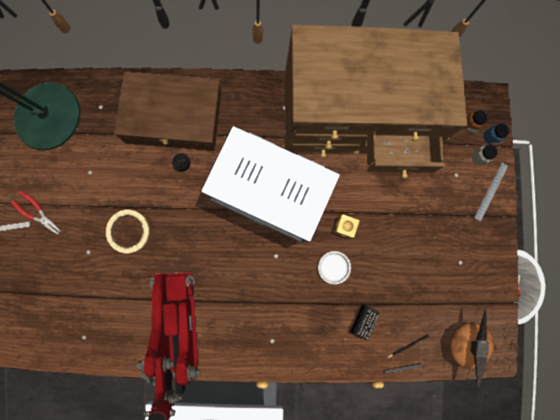

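```bash
python3 - <<'E'
from h import *
import pickle
p=pickle.load(open("top0.pkl","rb")); s=pickle.load(open("scene0.pkl","rb"))
for px in [(235,127),(339,177),(309,240),(203,195)]: print(atz(p,px,.173))
for n,px,z in [("tin",(181,162),.024),("dish",(335,267),.015),("block",(347,226),.042)]: print(n,atz(p,px,z))
print("scene",atz(s,(382,249),.01),atz(s,(166,272),.012))
c=p["frame"][110:260,190:350]; cv2.imwrite("pics/topz.png",cv2.resize(c,None,fx=5,fy=5,interpolation=cv2.INTER_CUBIC)[:,:,::-1])
c=s["frame"][150:280,195:355]; cv2.imwrite("pics/scz.png",cv2.resize(c,None,fx=5,fy=5,interpolation=cv2.INTER_CUBIC)[:600,:,::-1])
E
```

```text
[ 0.75908814 -0.04167156  0.173     ]
[ 0.6608621 -0.2549803  0.173    ]
[ 0.53237817 -0.19525511  0.173     ]
[0.61729217 0.01778061 0.173     ]
tin [0.71489802 0.08995026 0.024     ]
dish [ 0.479073  -0.2737548  0.015    ]
block [ 0.57250819 -0.29624174  0.042     ]
scene [ 0.47981471 -0.27531705  0.01      ] [0.71626992 0.09375703 0.012     ]
```

View pics/topz.png

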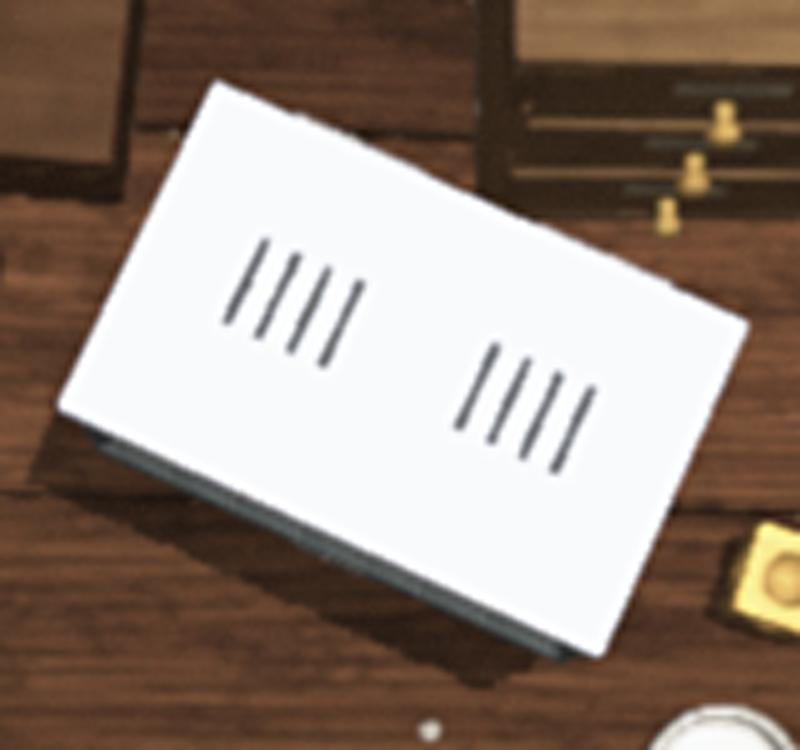

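View pics/scz.png

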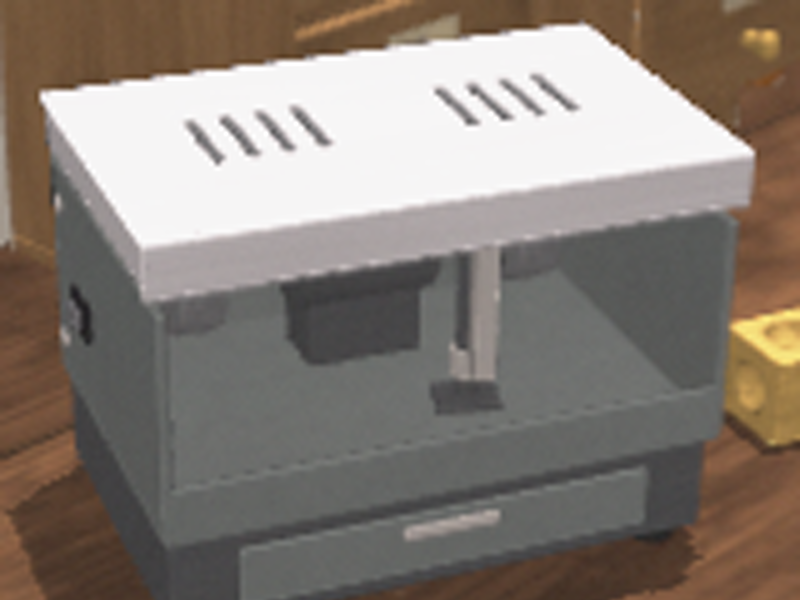

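```bash
cat > fit.py <<'E'
from h import *
import pickle
from scipy.optimize import least_squares
p=pickle.load(open("top0.pkl","rb")); s=pickle.load(open("scene0.pkl","rb"))
def zt(u,v): return np.array([(u+.5)/5-.5+190,(v+.5)/5-.5+110])
def zs(u,v): return np.array([(u+.5)/5-.5+195,(v+.5)/5-.5+150])
obs=[(p,zt(60,405),(0,.119,.173)),(p,zt(603,657),(0,-.119,.173)),(p,zt(217,80),('D',.119,'Z')),(p,zt(748,325),('D',-.119,'Z')),
(s,zs(148,300),(0,.119,.150)),(s,zs(750,205),(0,-.119,.150)),(s,zs(143,247),(0,.119,.173)),(s,zs(754,152),(0,-.119,.173)),
(s,zs(42,92),('D',.119,'Z')),(s,zs(588,23),('D',-.119,'Z')),
(s,zs(172,492),(0,.110,.073)),(s,zs(716,390),(0,-.110,.073))]
def W(v,l):
    c,sn=np.cos(v[2]),np.sin(v[2]); return np.array([v[0]+c*l[0]-sn*l[1],v[1]+sn*l[0]+c*l[1],l[2]])
def res(v):
    r=[]
    for q,px,l in obs:
        l=[v[3] if a=='D' else v[4] if a=='Z' else a for a in l]
        r+=list(np.array(proj(q,W(v,l)))-px)
    return r
r=least_squares(res,[.575,-.09,-.41,.15,.18],loss='soft_l1'); v=r.x
if __name__=="__main__":
    print(v); print(np.round(np.array(res(v)).reshape(-1,2),1))
    # paddle: bottom front corners
    for u in (zs(471,380),zs(497,380)):
        # at z=.084 -> local
        X=atz(s,u,.084)-np.array([v[0],v[1],0]); c,sn=np.cos(v[2]),np.sin(v[2])
        print("paddle local",X[0]*c+X[1]*sn,-X[0]*sn+X[1]*c)
        o,d=ray(s,u); 
        o2=np.array([c*(o[0]-v[0])+sn*(o[1]-v[1]),-sn*(o[0]-v[0])+c*(o[1]-v[1]),o[2]]); d2=np.array([c*d[0]+sn*d[1],-sn*d[0]+c*d[1],d[2]])
        for x in (.018,.024,.030): print(" at x",x,o2+d2*(x-o2[0])/d2[0])
E
python3 fit.py
```

```text
[ 0.57874884 -0.08810496 -0.4115992   0.14695126  0.1730453 ]
[[-0.  -0.1]
 [-0.2 -0.4]
 [ 0.2  0.4]
 [ 0.3  0. ]
 [-0.8  1. ]
 [ 0.4  0.4]
 [-0.3 -0.5]
 [ 0.6 -0.2]
 [-0.4  0.1]
 [-0.1 -0.1]
 [ 0.8 -0.2]
 [-0.  -0.3]]
paddle local 0.021355035135612155 -0.014255288159557792
 at x 0.018 [ 0.018      -0.01277123  0.08602859]
 at x 0.024 [ 0.024      -0.01542525  0.08240075]
 at x 0.03 [ 0.03       -0.01807928  0.0787729 ]
paddle local 0.017915769872477148 -0.023630766899515616
 at x 0.018 [ 0.018      -0.02366932  0.08394882]
 at x 0.024 [ 0.024      -0.02641564  0.08030337]
 at x 0.03 [ 0.03       -0.02916196  0.07665791]
```

{"method": "step_arm", "body": {
  "commands": "25 35 -4 0 0 0;25 35 -4 0 0 0;25 35 -4 0 0 0;25 35 -4 0 0 0;25 35 -4 0 0 0;25 35 -4 0 0 0;25 35 -4 0 0 0;25 35 -4 0 0 0",
  "jaw": 0,
  "grip_force": 20
}}

```text
t: 1.6
eef_pos: [0.2837, 0.3388, 0.284]
ee_rot: [-3.141, -0.0, -0.226]
force: [0.9, -0.5, -0.4]
width: 0.0134
```

```bash
cat > log.py <<'E'
from h import *
s=get_state(); 
open("log.txt","a").write(repr([list(map(float,s[k])) for k in ("q","eef_pos","ee_rot")])+"\n")
np.set_printoptions(precision=4,suppress=True)
print(s["t"],s["q"],s["eef_pos"],s["ee_rot"],s["force"],s["width"])
E
python3 log.py
```

```text
1.6 [ 1.3227 -0.0606 -0.4182  0.0001 -1.2124  0.0226] [0.2837 0.3388 0.284 ] [-3.1408 -0.0001 -0.2255] [ 0.8722 -0.5235 -0.4412] 0.013406352108663814
```

{"method": "step_arm", "body": {
  "commands": "25 35 -4 0 0 0;25 35 -4 0 0 0;25 35 -4 0 0 0;25 35 -4 0 0 0;25 35 -4 0 0 0;25 35 -4 0 0 0;25 35 -4 0 0 0;25 35 -4 0 0 0"
}}

```text
t: 2.6
eef_pos: [0.4159, 0.0211, 0.3161]
ee_rot: [-3.141, -0.001, -0.226]
force: [0.7, -0.0, 0.2]
width: 0.0006
```

```bash
python3 log.py
```

```text
2.6 [ 0.5293 -0.1281 -0.4041  0.     -1.2936  0.8158] [0.4159 0.0211 0.3161] [-3.1407 -0.0009 -0.2256] [ 0.7053 -0.0437  0.1888] 0.0006146159448171202
```

{"method": "step_arm", "body": {
  "commands": "0 0 0 0 0.12 0;0 0 0 0 0.12 0;0 0 0 0 0.12 0"
}}

```text
t: 2.98
eef_pos: [0.4159, 0.0222, 0.3161]
ee_rot: [-3.14, -0.364, -0.228]
force: [0.6, -0.2, 0.2]
width: 0.0003
```

```bash
python3 log.py
```

```text
2.975 [ 0.814  -0.3692 -0.7627  0.3689 -1.017   0.3589] [0.4159 0.0222 0.3161] [-3.1395 -0.3644 -0.228 ] [ 0.5774 -0.2339  0.2237] 0.000304379078798719
```

{"method": "step_arm", "body": {
  "commands": "0 0 0 0.12 0 0;0 0 0 0.12 0 0;0 0 0 0.0 0 0"
}}

```text
t: 3.35
eef_pos: [0.4153, 0.0215, 0.3164]
ee_rot: [-2.899, -0.361, -0.23]
force: [0.0, -0.1, 0.5]
width: 0.0007
```

```bash
python3 log.py
```

```text
3.35 [ 0.6252 -0.4194 -0.7167  0.1338 -0.8569  0.6943] [0.4153 0.0215 0.3164] [-2.8985 -0.3612 -0.2296] [ 0.0479 -0.0599  0.5226] 0.000692977554821778
```

```bash
cat > kin.py <<'E'
from h import *
import ast
from scipy.optimize import least_squares
np.set_printoptions(precision=4,suppress=True)
D=[([1.63307229,.359374517,.0110813818,-.000334,-1.22406609,-.288094883],[.15106545,.65744235,.2506433],[3.14000488,-.00014,-.225932633])]+[ast.literal_eval(l) for l in open("log.txt")]
rx=lambda a:R.from_euler('x',a).as_matrix(); ry=lambda a:R.from_euler('y',a).as_matrix(); rz=lambda a:R.from_euler('z',a).as_matrix()
def rot(q,s4,s6,C=np.eye(3)): return rz(q[0])@ry(q[1]-q[2])@rx(s4*q[3])@ry(-q[4])@rx(s6*q[5])@C
def rt(e): return R.from_euler('xyz',e).as_matrix()
best=None
for s4 in (1,-1):
  for s6 in (1,-1):
    C=R.from_matrix([rot(q,s4,s6).T@rt(e) for q,p,e in D]); m=C.mean(); err=(m.inv()*C).magnitude().max()
    if best is None or err<best[0]: best=(err,s4,s6,m.as_matrix())
err,s4,s6,C=best
def fk(q,v):
    a,b,c,d=v[0:3],v[3:5],v[5:8],v[8:11]
    A=rz(q[0]); p=A@np.array(a); A=A@ry(q[1]); p=p+A@np.array([b[0],0,b[1]])
    A=A@ry(-q[2]); p=p+A@np.array([c[0],0,c[1]]); A=A@rx(s4*q[3]); p=p+A@np.array([0,c[2],0])
    A=A@ry(-q[4]); p=p+A@np.array([d[0],d[1],d[2]])
    return p, A@rx(s6*q[5])@C
v0=np.array([0,.0,.3,0,.4,.4,0,0,.2,0,0])
def res(v): return np.concatenate([(fk(q,v)[0]-p)*1000 for q,p,e in D]+[(v-v0)*.03])
V=least_squares(res,v0).x
def ik(pos,Rm,q0,lo=np.array([-3.07,-1.43,-1.02,-3.03,-3.05,-3.03]),hi=np.array([3.07,2.12,1.25,1.67,0,3.03])):
    f=lambda q:np.concatenate([(fk(q,V)[0]-pos)*10,R.from_matrix(Rm.T@fk(q,V)[1]).as_rotvec()])
    r=least_squares(f,np.clip(q0,lo+.01,hi-.01),bounds=(lo,hi)); return r.x,np.abs(r.fun).max()
if __name__=="__main__":
    print(err,s4,s6); print(C); print(V); print(np.array([(fk(q,V)[0]-p)*1000 for q,p,e in D]))
E
python3 kin.py
```

```text
2.448137813066248e-06 -1 -1
[[ 0. -0.  1.]
 [-1.  0.  0.]
 [-0. -1. -0.]]
[ 0.     -0.      0.1988  0.      0.6016  0.4636  0.     -0.0959  0.353
 -0.0959 -0.    ]
[[ 0.0001  0.     -0.    ]
 [-0.      0.      0.    ]
 [-0.      0.      0.    ]
 [-0.     -0.      0.    ]
 [-0.      0.     -0.    ]]
```

```bash
cat > plan.py <<'E'
from kin import *
S=np.array([.57875,-.0881,0]); YAW=-.4116
U=rz(YAW)
def toolR(beta,roll):  # z along unit x pitched down beta; roll 0: x up, y right
    base=np.column_stack([[0,0,1],[0,-1,0],[1,0,0]])
    return U@ry(beta)@base@rz(roll)
def tgt(tip,beta,roll):
    Rm=toolR(beta,roll); return S+U@np.array(tip)-.025*Rm[:,2],Rm
def joints(q):
    A=rz(q[0])@ry(q[1]); e=np.array([0,0,V[2]])+A@np.array([V[3],0,V[4]])
    A=A@ry(-q[2]); w=e+A@np.array([V[5],0,V[6]]); A=A@rx(s4*q[3]); w2=w+A@np.array([0,2*V[7],0])
    return e,w,w2
if __name__=="__main__":
    rng=np.random.default_rng(0)
    print("elbow/wrist now",joints(D[-1][0]))
    lo=np.array([-3.07,-1.43,-1.02,-3.03,-3.05,-3.03]);hi=np.array([3.07,2.12,1.25,1.67,0,3.03])
    for beta in (0,.2,.35):
      for roll in (0,np.pi/2,np.pi,-np.pi/2):
        seen=[]
        for k in range(25):
            q,e=ik(*tgt((.034,-.06,.115),beta,roll),lo+(hi-lo)*rng.random(6) if k else D[-1][0])
            if e<1e-4 and not any(np.abs(q-o).max()<.05 for o in seen):
                seen.append(q); el,w,w2=joints(q); print(beta,round(roll,2),q,"elbow",el,"w",w,w2)
E
python3 plan.py
```

```text
elbow/wrist now (array([-0.1987, -0.1434,  0.7483]), array([0.1608, 0.116 , 0.6125]), array([ 0.2781, -0.0337,  0.6369]))
```

```bash
cat > scan.py <<'E'
from plan import *
rng=np.random.default_rng(0)
lo=np.array([-3.07,-1.43,-1.02,-3.03,-3.05,-3.03]);hi=np.array([3.07,2.12,1.25,1.67,0,3.03])
seeds=[lo+(hi-lo)*rng.random(6) for _ in range(12)]
seeds+= [np.array([.7,-.5,-.8,a,b,0]) for a in (-2.7,-1.6,0,1.5) for b in (-.3,-1.2)]
for gam in (-.6,-.3,0,.3,.6):
  for beta in (0,.2,.4):
    best=[9]
    out=[]
    for roll in (0,np.pi/2,np.pi,-np.pi/2):
      Rm=rz(gam)@toolR(beta,roll); pos=S+U@np.array([.034,-.06,.115])-.025*Rm[:,2]
      m=min((ik(pos,Rm,s) for s in seeds),key=lambda r:r[1]); out.append((round(roll,2),round(m[1],3),m[0]))
    print(gam,beta); 
    for o in out: print("   ",*o)
E
time python3 scan.py
```

```text
-0.6 0
    0 0.21 [ 0.4523  0.8463 -1.02    1.4594 -1.5825 -1.8693]
    1.57 0.226 [ 0.4312  0.686  -1.02    1.4842 -1.3871 -3.03  ]
    3.14 0.21 [ 0.4523  0.8463 -1.02    1.4594 -1.5825  1.2723]
    -1.57 0.21 [ 0.4523  0.8463 -1.02    1.4594 -1.5825 -0.2985]
-0.6 0.2
    0 0.234 [ 0.4241  0.6667 -1.02    1.4911 -1.3633 -1.6414]
    1.57 0.225 [ 0.4047  0.597  -1.02    1.4987 -1.2739 -3.03  ]
    3.14 0.234 [ 0.4241  0.6667 -1.02    1.4911 -1.3633  1.5002]
    -1.57 0.234 [ 0.4241  0.6667 -1.02    1.4911 -1.3633 -0.0706]
-0.6 0.4
    0 0.205 [ 0.3576  0.4965 -1.02    1.5208 -1.1354 -1.4186]
    1.57 0.205 [ 0.3576  0.4965 -1.02    1.5208 -1.1354 -2.9894]
    3.14 0.205 [ 0.3576  0.4965 -1.02    1.5208 -1.1354  1.723 ]
    -1.57 0.205 [ 0.3576  0.4965 -1.02    1.5208 -1.1354  0.1522]
-0.3 0
    0 0.23 [-0.6865  1.4297 -1.02   -2.7365 -2.6031 -1.2351]
    1.57 0.23 [-0.6865  1.4297 -1.02   -2.7365 -2.6031 -2.8059]
    3.14 0.23 [-0.6865  1.4297 -1.02   -2.7365 -2.6031  1.9065]
    -1.57 0.23 [-0.6865  1.4297 -1.02   -2.7365 -2.6031  0.3357]
-0.3 0.2
    0 0.313 [-0.7636  1.3577 -1.02
[... 2169 characters left out ...]
1.5221  3.03  ]
    3.14 0.0 [-1.0285  0.8668 -0.6464 -1.9241 -1.5509  1.5168]
    -1.57 0.0 [-1.0285  0.8668 -0.6464 -1.9241 -1.5509 -0.0539]
0.6 0.2
    0 0.0 [-0.9884  0.6259 -0.6546 -1.8945 -1.2682 -1.8513]
    1.57 0.0 [-0.9884  0.6259 -0.6546 -1.8945 -1.2682  2.8611]
    3.14 0.0 [-0.9884  0.6259 -0.6546 -1.8945 -1.2682  1.2903]
    -1.57 0.0 [-0.9884  0.6259 -0.6546 -1.8945 -1.2682 -0.2805]
0.6 0.4
    0 0.0 [-0.862   0.3981 -0.5994 -1.7846 -0.9575 -2.184 ]
    1.57 0.0 [-0.862   0.3981 -0.5994 -1.7846 -0.9575  2.5284]
    3.14 0.0 [-0.862   0.3981 -0.5994 -1.7846 -0.9575  0.9576]
    -1.57 0.0 [-0.862   0.3981 -0.5994 -1.7846 -0.9575 -0.6132]
real	3m1.710s
user	2m50.825s
sys	0m0.326s
```

```bash
cat > scan2.py <<'E'
from plan import *
def T(tip,g,b,roll):
    Rm=rz(g)@toolR(b,roll); return S+U@np.array(tip)-.025*Rm[:,2],Rm
seeds=[np.array([-1,.77,-.9,-2.2,-1.45,.1])]
if __name__=="__main__":
  for g in (.2,.3,.4,.5):
   for b in (0,.15,.3):
    print("g",g,"b",b)
    q=seeds[0]
    for nm,tip in (("pre",(-.06,-.06,.115)),("in",(.036,-.05,.115)),("push",(.04,.0,.110)),("lift",(.03,.0,.15)),("mid",(.04,.0,.23)),("hi",(.09,0,.27))):
      q,e=ik(*T(tip,g,b,-np.pi/2),q); el,w,w2=joints(q); print("  ",nm,round(e,4),q,"el",el,"w",w,w2)
E
python3 scan2.py
```

```text
g 0.2 b 0
   pre 0.0374 [-0.9678  1.6048 -1.02   -1.9996 -2.2635  0.9132] el [ 0.341  -0.4952  0.1783] w [ 0.1124 -0.1632 -0.0507] [ 0.1292 -0.047   0.1009]
   in 0.0 [-0.9184  1.1732 -0.9672 -2.3492 -1.9934  0.3942] el [ 0.3367 -0.4408  0.4317] w [ 0.1849 -0.2421  0.0413] [ 0.2221 -0.0689  0.115 ]
   push 0.0 [-0.7653  1.1992 -0.9983 -2.4896 -2.0931  0.3638] el [ 0.4043 -0.3883  0.4172] w [ 0.2082 -0.2     0.0417] [ 0.2458 -0.0247  0.11  ]
   lift 0.0344 [-0.8009  1.1013 -1.02   -2.4317 -2.0312  0.3484] el [ 0.3734 -0.3852  0.471 ] w [ 0.2046 -0.2111  0.0759] [ 0.2349 -0.0333  0.1413]
   mid 0.0574 [-0.833   0.6273 -1.02   -2.4617 -1.623   0.0479] el [ 0.2375 -0.2613  0.6858] w [ 0.2137 -0.2351  0.2236] [ 0.2432 -0.0458  0.2328]
   hi 0.0 [-0.7436  0.437  -0.9447 -2.6017 -1.4081 -0.0968] el [ 0.1874 -0.1724  0.7439] w [ 0.2515 -0.2314  0.2885] [ 0.2916 -0.0447  0.27  ]
g 0.2 b 0.15
   pre 0.1269 [-1.1338  1.3531 -1.02   -1.9839 -1.9024  0.7073] el [ 0.2486 -0.5322  0.3287] w [ 0.1075 -0.2302  0.0065] [ 0.1256 -0.087   0.1328]
   in 0.0042 [-0.9467  0.9535 -1.02   -2.4021 -1.721   0.
[... 8741 characters left out ...]
 0.5169 -0.7236 -2.0004 -1.1145 -0.3138] el [ 0.1763 -0.2393  0.7218] w [ 0.2655 -0.3604  0.2833] [ 0.232  -0.1802  0.2267]
   push 0.0 [-0.8461  0.5518 -0.7709 -2.127  -1.1309 -0.2201] el [ 0.209  -0.2361  0.7111] w [ 0.2845 -0.3213  0.2617] [ 0.2557 -0.136   0.2217]
   lift 0.0 [-0.8272  0.3959 -0.7618 -2.0715 -1.0422 -0.3775] el [ 0.1571 -0.1708  0.7539] w [ 0.2831 -0.3077  0.3293] [ 0.2465 -0.132   0.2617]
   mid 0.0 [-0.7188  0.13   -0.6477 -1.9222 -0.8257 -0.7757] el [ 0.0587 -0.0514  0.7953] w [ 0.3073 -0.2689  0.47  ] [ 0.2557 -0.136   0.3417]
   hi 0.0 [-0.6241  0.0989 -0.505  -1.8324 -0.703  -0.9833] el [ 0.0482 -0.0347  0.7975] w [ 0.3579 -0.2577  0.5342] [ 0.3015 -0.156   0.3817]
```

```bash
cat > path.py <<'E'
from scan2 import *
q0=np.array(D[-1][0])
def loc(p): return U.T@(p-S)
def show(qs):
    for q in qs:
        p,Rm=fk(q,V); el,w,w2=joints(q); tip=p+.025*Rm[:,2]; print(q,"tip",tip,"loc",loc(tip),"w",w,w2)
if __name__=="__main__":
    q=seeds[0]
    qp,e=ik(*T((-.03,-.055,.115),.5,.2,-np.pi/2),q); print("pre",e,qp)
    qa,e=ik(*T((-.06,-.0,.25),.5,.2,-np.pi/2),q); print("preup",e,qa)
    print("interp q0->qp"); show([q0+(qp-q0)*t for t in np.linspace(0,1,9)])
    print("interp q0->qa"); show([q0+(qa-q0)*t for t in np.linspace(0,1,9)])
    q=qp
    for tip,g,b in (((-.005,-.055,.112),.42,.17),((.033,-.055,.110),.35,.15),((.033,-.03,.11),.35,.15),((.033,-.008,.11),.35,.15),((.033,-.008,.155),.35,.15),((.033,-.008,.2),.35,.15),((.05,-.008,.24),.35,.15),((.085,-.008,.26),.35,.15)):
        q,e=ik(*T(tip,g,b,-np.pi/2),q); print(tip,g,b,round(e,5),q,"w",joints(q)[1])
E
python3 path.py
```

```text
pre 2.9841719440341106e-12 [-1.103   0.7156 -0.8601 -1.9511 -1.3726  0.0046]
preup 6.681963142445308e-10 [-0.9126  0.0369 -0.8574 -1.9064 -1.0634 -0.6474]
interp q0->qp
[ 0.6252 -0.4194 -0.7167  0.1338 -0.8569  0.6943] tip [0.4251 0.0254 0.2937] loc [-0.1863  0.0425  0.2937] w [0.1608 0.116  0.6125] [ 0.2781 -0.0337  0.6369]
[ 0.4092 -0.2776 -0.7346 -0.1268 -0.9214  0.6081] tip [ 0.3485 -0.0148  0.1821] loc [-0.2404 -0.0249  0.1821] w [0.2304 0.0999 0.5728] [ 0.2963 -0.0789  0.551 ]
[ 0.1931 -0.1357 -0.7525 -0.3874 -0.9858  0.5218] tip [ 0.2628 -0.0082  0.1088] loc [-0.3215 -0.0532  0.1088] w [0.2913 0.057  0.5267] [ 0.2842 -0.1254  0.4676]
[-0.0229  0.0062 -0.7704 -0.6481 -1.0503  0.4356] tip [0.2051 0.0404 0.0746] loc [-0.3939 -0.0317  0.0746] w [ 0.3343 -0.0076  0.4755] [ 0.2497 -0.1587  0.3929]
[-0.2389  0.1481 -0.7884 -0.9087 -1.1147  0.3494] tip [0.2028 0.1047 0.073 ] loc [-0.4217  0.0263  0.073 ] w [ 0.3532 -0.086   0.4204] [ 0.2069 -0.1718  0.3308]
[-0.4549  0.2899 -0.8063 -1.1693 -1.1792  0.2632] tip [0.2622 0.1463 0.0915] loc [-0.3839  0.0882  0.0915] w [ 0.3448 -0.1687  0.
[... 2177 characters left out ...]
5 -0.3183  0.142 ]
(0.033, -0.03, 0.11) 0.35 0.15 0.0 [-0.9566  0.8673 -0.918  -2.2603 -1.5565  0.1669] w [ 0.2075 -0.2943  0.135 ]
(0.033, -0.008, 0.11) 0.35 0.15 0.0 [-0.9026  0.8877 -0.9417 -2.3128 -1.5949  0.1918] w [ 0.2157 -0.2732  0.1303]
(0.033, -0.008, 0.155) 0.35 0.15 0.0 [-0.8998  0.6788 -0.9443 -2.3086 -1.4559  0.0391] w [ 0.2198 -0.2768  0.2041]
(0.033, -0.008, 0.2) 0.35 0.15 0.0 [-0.8844  0.4533 -0.9173 -2.2858 -1.2869 -0.1524] w [ 0.2254 -0.2751  0.2853]
(0.05, -0.008, 0.24) 0.35 0.15 0.0 [-0.8348  0.2749 -0.8386 -2.26   -1.1079 -0.3519] w [ 0.2471 -0.2727  0.3619]
(0.085, -0.008, 0.26) 0.35 0.15 0.0 [-0.7807  0.2332 -0.747  -2.2582 -1.0023 -0.4504] w [ 0.2822 -0.2795  0.399 ]
```

```bash
cat > path2.py <<'E'
from path import *
def rows(qs):
    out=[]; P,M=fk(qs[0],V)
    for q in qs[1:]:
        p,m=fk(q,V)
        r=np.concatenate([M.T@(p-P)*1000,R.from_matrix(M.T@m).as_rotvec()]); r[:3]=np.round(r[:3]); r[3:]=np.round(r[3:],3)
        out.append(r); P=P+M@r[:3]/1000; M=M@R.from_rotvec(r[3:]).as_matrix()   # closed loop on rounding
    for i in range(0,len(out),8): print(";".join(" ".join("%g"%x for x in r) for r in out[i:i+8]))
    o=np.array(out); print("max",np.linalg.norm(o[:,:3],axis=1).max(),np.linalg.norm(o[:,3:],axis=1).max(), "dq",np.abs(np.diff(np.array(qs),axis=0)).max(0))
if __name__=="__main__":
    qt,e=ik(*T((-.05,-.045,.22),.5,.2,-np.pi/2),seeds[0]); print("preup",e,qt)
    from scipy.interpolate import CubicSpline, PchipInterpolator
    for b in (np.array([0,-.1,.6,0,-.2,0]),):
        N=28; t=np.linspace(0,1,N+1); s=t
        qs=[q0+(qt-q0)*a+4*a*(1-a)*b for a in s]
        show(qs[::4]); rows(qs)
E
python3 path2.py
```

```text
preup 4.440892098500626e-15 [-1.0413  0.2022 -0.8389 -1.8569 -1.1779 -0.5174]
[ 0.6252 -0.4194 -0.7167  0.1338 -0.8569  0.6943] tip [0.4251 0.0254 0.2937] loc [-0.1863  0.0425  0.2937] w [0.1608 0.116  0.6125] [ 0.2781 -0.0337  0.6369]
[ 0.3871 -0.3796 -0.4402 -0.1506 -1.0007  0.5212] tip [0.4449 0.0282 0.3743] loc [-0.1692  0.0531  0.3743] w [0.2221 0.0905 0.7295] [ 0.292  -0.0857  0.7008]
[ 0.1491 -0.3235 -0.2618 -0.435  -1.1119  0.3481] tip [0.4621 0.0379 0.4206] loc [-0.1574  0.0688  0.4206] w [0.2685 0.0403 0.7978] [ 0.2992 -0.1309  0.7171]
[-0.089  -0.251  -0.1813 -0.7194 -1.1904  0.175 ] tip [0.4861 0.044  0.4341] loc [-0.1377  0.084   0.4341] w [ 0.3118 -0.0278  0.8138] [ 0.3078 -0.1723  0.6878]
[-0.3271 -0.1622 -0.1988 -1.0038 -1.2362  0.0019] tip [0.5156 0.0343 0.4177] loc [-0.1068  0.087   0.4177] w [ 0.3467 -0.1176  0.7756] [ 0.308  -0.2133  0.6139]
[-0.5651 -0.057  -0.3142 -1.2882 -1.2494 -0.1712] tip [0.542  0.0009 0.3763] loc [-0.0693  0.0668  0.3763] w [ 0.3497 -0.2217  0.6815] [ 0.2815 -0.2418  0.5034]
[-0.8032  0.0644 -0.5276 -1.5725 -1.23   -0.3443] tip [ 0.5494 -0
[... 418 characters left out ...]
0.025 0.122;0 -10 -6 0.032 -0.027 0.118;0 -8 -4 0.03 -0.031 0.116
-0 -8 -2 0.027 -0.033 0.115;-0 -6 1 0.026 -0.035 0.114;0 -6 1 0.023 -0.037 0.115;2 -6 4 0.023 -0.038 0.116;3 -5 4 0.021 -0.041 0.118;5 -5 4 0.02 -0.042 0.121;7 -5 5 0.02 -0.044 0.125;8 -7 5 0.021 -0.046 0.128
9 -7 5 0.022 -0.049 0.132;11 -9 3 0.022 -0.051 0.137;11 -12 3 0.024 -0.055 0.141;12 -13 1 0.026 -0.059 0.147;12 -15 -0 0.028 -0.064 0.151;11 -18 -2 0.029 -0.068 0.157;9 -20 -3 0.031 -0.073 0.162;8 -22 -5 0.032 -0.079 0.168
6 -24 -7 0.034 -0.084 0.173;4 -25 -8 0.034 -0.09 0.179;2 -26 -9 0.035 -0.094 0.185;-0 -27 -11 0.036 -0.099 0.191
max 29.154759474226502 0.21812381804837364 dq [0.0595 0.036  0.087  0.0711 0.039  0.0433]
```

```bash
sed -i 's/N=28/N=36/;s/qs\[::4\]/qs[::12]/' path2.py; python3 path2.py
```

```text
preup 4.440892098500626e-15 [-1.0413  0.2022 -0.8389 -1.8569 -1.1779 -0.5174]
[ 0.6252 -0.4194 -0.7167  0.1338 -0.8569  0.6943] tip [0.4251 0.0254 0.2937] loc [-0.1863  0.0425  0.2937] w [0.1608 0.116  0.6125] [ 0.2781 -0.0337  0.6369]
[ 0.0697 -0.3011 -0.2241 -0.5298 -1.1417  0.2904] tip [0.4692 0.041  0.4287] loc [-0.1521  0.0745  0.4287] w [0.2831 0.0198 0.809 ] [ 0.3021 -0.1448  0.7124]
[-0.4858 -0.0939 -0.2648 -1.1934 -1.2487 -0.1135] tip [0.5343 0.0149 0.3926] loc [-0.0819  0.0766  0.3926] w [ 0.3541 -0.187   0.7189] [ 0.2943 -0.2353  0.5432]
[-1.0413  0.2022 -0.8389 -1.8569 -1.1779 -0.5174] tip [ 0.5149 -0.1093  0.22  ] loc [-0.05  -0.045  0.22 ] w [ 0.1794 -0.3064  0.3881] [ 0.1459 -0.142   0.2951]
11 -4 -15 0.027 -0.003 0.116;10 -5 -14 0.029 -0.006 0.111;7 -7 -12 0.028 -0.008 0.108;6 -7 -11 0.029 -0.012 0.104;4 -7 -10 0.028 -0.013 0.101;3 -8 -9 0.028 -0.016 0.098;2 -8 -7 0.026 -0.018 0.096;1 -7 -6 0.026 -0.021 0.093
0 -8 -4 0.025 -0.022 0.092;0 -6 -3 0.023 -0.023 0.09;-0 -6 -2 0.022 -0.025 0.09;-1 -6 -0 0.021 -0.026 0.089;0 -5 0 0.019 -0.028 0.089;1 -5 1 0.019 -0.029 0.089;1 -4 3 0.017 -0.029 0.09;2 -4 3 0.017 -0.031 0.092
3 -4 3 0.016 -0.032 0.092;4 -4 4 0.016 -0.033 0.094;4 -4 3 0.016 -0.034 0.097;6 -5 4 0.016 -0.035 0.098;7 -5 4 0.016 -0.037 0.101;8 -7 3 0.017 -0.038 0.104;8 -7 3 0.017 -0.04 0.106;9 -8 2 0.019 -0.043 0.109
9 -10 2 0.019 -0.044 0.113;9 -11 0 0.021 -0.047 0.115;8 -12 0 0.021 -0.05 0.118;9 -14 -1 0.023 -0.052 0.122;7 -15 -2 0.024 -0.056 0.124;7 -17 -3 0.024 -0.059 0.128;5 -17 -5 0.026 -0.062 0.132;4 -19 -5 0.026 -0.066 0.134
3 -19 -6 0.026 -0.068 0.139;2 -20 -6 0.028 -0.072 0.142;0 -21 -8 0.027 -0.075 0.145;-1 -21 -8 0.028 -0.077 0.149
max 22.494443758403985 0.17004117148502593 dq [0.0463 0.0281 0.0682 0.0553 0.0305 0.0337]
```

{"method": "step_arm", "body": {
  "commands": "11 -4 -15 0.027 -0.003 0.116;10 -5 -14 0.029 -0.006 0.111;7 -7 -12 0.028 -0.008 0.108;6 -7 -11 0.029 -0.012 0.104;4 -7 -10 0.028 -0.013 0.101;3 -8 -9 0.028 -0.016 0.098;2 -8 -7 0.026 -0.018 0.096;1 -7 -6 0.026 -0.021 0.093"
}}

```text
t: 4.35
eef_pos: [0.4434, 0.0246, 0.424]
ee_rot: [-2.549, 0.081, -0.944]
force: [0.1, 0.6, 0.2]
width: 0.0004
```

{"method": "step_arm", "body": {
  "commands": "0 -8 -4 0.025 -0.022 0.092;0 -6 -3 0.023 -0.023 0.09;0 -6 -2 0.022 -0.025 0.09;-1 -6 0 0.021 -0.026 0.089;0 -5 0 0.019 -0.028 0.089;1 -5 1 0.019 -0.029 0.089;1 -4 3 0.017 -0.029 0.09;2 -4 3 0.017 -0.031 0.092"
}}

```text
t: 5.35
eef_pos: [0.4777, 0.0308, 0.4478]
ee_rot: [-2.574, 0.671, -1.454]
force: [0.1, -0.2, -0.1]
width: 0.0006
```

```bash
python3 log.py; python3 kin.py | tail -3
```

```text
5.35 [-0.1075 -0.2396 -0.1801 -0.7456 -1.1945  0.1476] [0.4777 0.0308 0.4478] [-2.5742  0.6714 -1.4542] [ 0.0793 -0.213  -0.1102] 0.0005830207774761639
 [-0.     -0.      0.    ]
 [-0.      0.     -0.    ]
 [-0.      0.      0.    ]]
```

Tracking the model exactly. Continue.

{"method": "step_arm", "body": {
  "commands": "3 -4 3 0.016 -0.032 0.092;4 -4 4 0.016 -0.033 0.094;4 -4 3 0.016 -0.034 0.097;6 -5 4 0.016 -0.035 0.098;7 -5 4 0.016 -0.037 0.101;8 -7 3 0.017 -0.038 0.104;8 -7 3 0.017 -0.04 0.106;9 -8 2 0.019 -0.043 0.109"
}}

```text
t: 6.35
eef_pos: [0.518, -0.0002, 0.4]
ee_rot: [2.773, 1.125, -2.735]
force: [-0.1, 0.2, -0.0]
width: 0.0003
```

{"method": "step_arm", "body": {
  "commands": "9 -10 2 0.019 -0.044 0.113;9 -11 0 0.021 -0.047 0.115;8 -12 0 0.021 -0.05 0.118;9 -14 -1 0.023 -0.052 0.122;7 -15 -2 0.024 -0.056 0.124;7 -17 -3 0.024 -0.059 0.128;5 -17 -5 0.026 -0.062 0.132;4 -19 -5 0.026 -0.066 0.134"
}}

```text
t: 7.35
eef_pos: [0.523, -0.0778, 0.2953]
ee_rot: [1.77, 0.507, 2.074]
force: [0.4, -0.1, 0.1]
width: 0.0005
```

{"method": "step_arm", "body": {
  "commands": "3 -19 -6 0.026 -0.068 0.139;2 -20 -6 0.028 -0.072 0.142;0 -21 -8 0.027 -0.075 0.145;-1 -21 -8 0.028 -0.077 0.149"
}}

```text
t: 7.85
eef_pos: [0.4905, -0.1096, 0.2234]
ee_rot: [1.775, -0.005, 1.663]
force: [-0.1, 0.0, -1.0]
width: 0.0005
```

```bash
python3 log.py; python3 kin.py | tail -3; python3 - <<'E'
from h import *
for n in ("scene","top","wrist"):
    p=grab_frame(n); save(p,n+"1")
E
```

```text
7.85 [-1.0369  0.2035 -0.8384 -1.8546 -1.1752 -0.5227] [ 0.4905 -0.1096  0.2234] [ 1.7745 -0.0052  1.6631] [-0.1257  0.0462 -1.0071] 0.0005282502318070337
 [-0.      0.     -0.    ]
 [ 0.      0.      0.    ]
 [-0.     -0.     -0.    ]]
```

View pics/scene1.png

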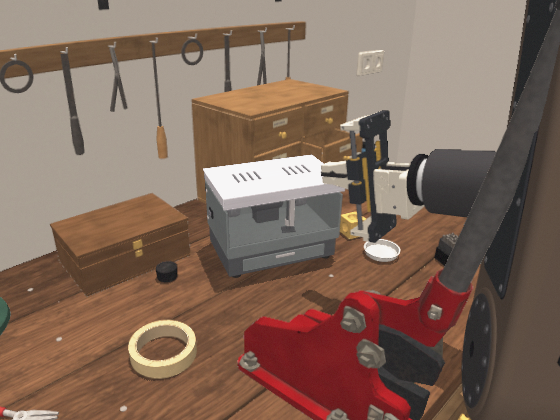

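View pics/wrist1.png

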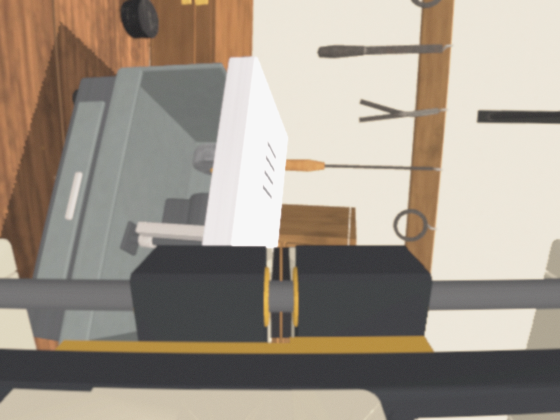

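View pics/top1.png

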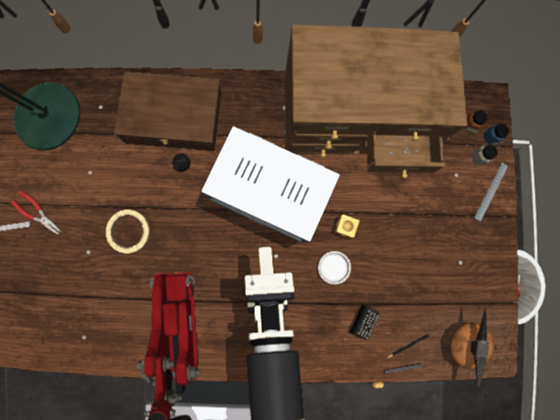

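```bash
cat > go.py <<'E'
from scan2 import *
from scipy.spatial.transform import Slerp
def go(wps,P=None,M=None):
    """wps: (tip local, gamma, beta, nrows)"""
    s=get_state()
    if P is None: P,M=np.array(s["eef_pos"]),rt(s["ee_rot"])
    q=np.array(s["q"]); out=[]
    for tip,g,b,n in wps:
        p1,m1=T(tip,g,b,-np.pi/2); t0=P+.025*M[:,2]; t1=p1+.025*m1[:,2]
        sl=Slerp([0,1],R.from_matrix([M,m1]))
        for k in range(1,n+1):
            m=sl(k/n).as_matrix(); p=t0+(t1-t0)*k/n-.025*m[:,2]
            r=np.concatenate([M.T@(p-P)*1000,R.from_matrix(M.T@m).as_rotvec()]); r[:3]=np.round(r[:3],1); r[3:]=np.round(r[3:],3)
            out.append(r); P=P+M@r[:3]/1000; M=M@R.from_rotvec(r[3:]).as_matrix()
        q,e=ik(P,M,q); print("ik",round(e,4),q)
    for i in range(0,len(out),8): print(";".join(" ".join("%g"%x for x in r) for r in out[i:i+8]))
    o=np.array(out); print("max",np.linalg.norm(o[:,:3],axis=1).max(),np.linalg.norm(o[:,3:],axis=1).max())
def where():
    s=get_state(); P,M=np.array(s["eef_pos"]),rt(s["ee_rot"]); tip=P+.025*M[:,2]; z=U.T@M[:,2]
    print("t",s["t"],"tip",U.T@(tip-S)*1000,"g,b",np.arctan2(z[1],z[0]),-np.arcsin(z[2]),"F unit",U.T@np.array(s["force"]))
E
python3 - <<'E'
from go import *
where()
go([((-.035,-.055,.114),.47,.2,6),((.0,-.055,.112),.40,.16,5),((.033,-.053,.110),.35,.15,5)])
E
```

```text
t 8.0 tip [-50.7968 -43.1275 218.5671] g,b 0.5062294207607944 0.20341331139426194 F unit [-0.1419 -1.1493  1.7433]
ik 0.0 [-1.1203  0.7539 -0.8967 -1.9762 -1.4013  0.075 ]
ik 0.0 [-1.0708  0.8369 -0.9021 -2.0994 -1.4941  0.1467]
ik 0.0 [-1.0089  0.8431 -0.8911 -2.2081 -1.5169  0.1323]
-2.9 -16.8 4.8 -0.001 -0.006 0.001;-2.8 -16.8 4.9 -0 -0.006 0.001;-2.9 -16.8 4.8 -0.001 -0.006 0.001;-2.8 -16.8 4.9 -0 -0.006 0.001;-2.9 -16.8 4.9 -0.001 -0.006 0.001;-2.8 -16.8 4.8 -0 -0.005 0.001;-2.8 0.6 6.2 -0.008 -0.014 0.003;-2.8 0.6 6.3 -0.008 -0.014 0.002
-2.6 0.6 6.3 -0.008 -0.014 0.003;-2.6 0.5 6.3 -0.008 -0.013 0.002;-2.4 0.5 6.4 -0.008 -0.014 0.003;-2 0.5 6.2 -0.002 -0.01 0.002;-1.9 0.6 6.3 -0.002 -0.01 0.001;-1.8 0.5 6.2 -0.002 -0.01 0.002;-1.8 0.5 6.3 -0.002 -0.01 0.001;-1.7 0.5 6.3 -0.002 -0.01 0.002
max 17.738658348364456 0.016401219466856725
```

{"method": "step_arm", "body": {
  "commands": "-2.9 -16.8 4.8 -0.001 -0.006 0.001;-2.8 -16.8 4.9 0 -0.006 0.001;-2.9 -16.8 4.8 -0.001 -0.006 0.001;-2.8 -16.8 4.9 0 -0.006 0.001;-2.9 -16.8 4.9 -0.001 -0.006 0.001;-2.8 -16.8 4.8 0 -0.005 0.001;-2.8 0.6 6.2 -0.008 -0.014 0.003;-2.8 0.6 6.3 -0.008 -0.014 0.002"
}}

```text
t: 9.0
eef_pos: [0.5146, -0.1326, 0.1194]
ee_rot: [1.752, 0.005, 1.599]
force: [0.1, 0.3, 0.4]
width: 0.0002
```

```bash
python3 log.py; python3 -c "
from go import *
where()
p=grab_frame('scene');save(p,'scene2')
c=p['frame'][130:290,195:435];cv2.imwrite('pics/scene2z.png',cv2.resize(c,None,fx=3.3,fy=3.3,interpolation=cv2.INTER_CUBIC)[:,:,::-1])
p=grab_frame('wrist');save(p,'wrist2')"
```

```text
9.0 [-1.1007  0.785  -0.8976 -2.0291 -1.4388  0.1071] [ 0.5146 -0.1326  0.1194] [1.7515 0.0051 1.5993] [0.1032 0.2698 0.4026] 0.00017950696693638845
t 9.0 tip [-18.7506 -55.9957 114.9071] g,b 0.43918106573768373 0.18071040859186552 F unit [-0.0134  0.2885  0.4026]
```

View pics/scene2z.png

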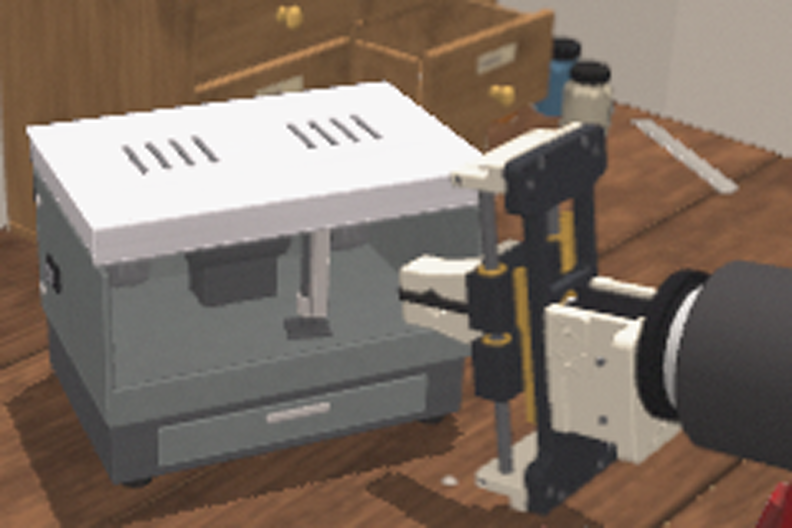

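View pics/wrist2.png

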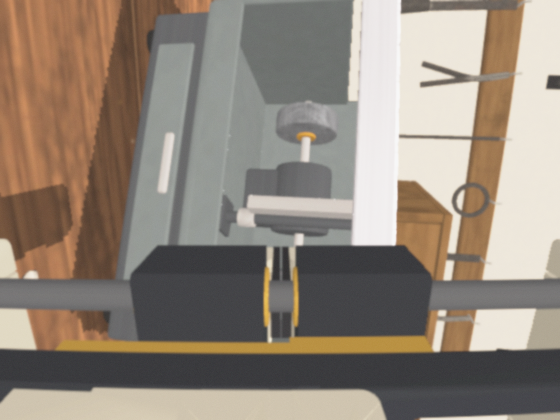

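{"method": "step_arm", "body": {
  "commands": "-2.6 0.6 6.3 -0.008 -0.014 0.003;-2.6 0.5 6.3 -0.008 -0.013 0.002;-2.4 0.5 6.4 -0.008 -0.014 0.003;-2 0.5 6.2 -0.002 -0.01 0.002"
}}

```text
t: 9.6
eef_pos: [0.5395, -0.1422, 0.1164]
ee_rot: [1.727, 0.002, 1.546]
force: [-0.0, -0.1, -0.3]
width: 0.0002
```

{"method": "step_arm", "body": {
  "commands": "-1.9 0.6 6.3 -0.002 -0.01 0.001;-1.8 0.5 6.2 -0.002 -0.01 0.002;-1.8 0.5 6.3 -0.002 -0.01 0.001;-1.7 0.5 6.3 -0.002 -0.01 0.002"
}}

```text
t: 10.1
eef_pos: [0.5643, -0.1504, 0.115]
ee_rot: [1.719, 0.003, 1.505]
force: [-0.7, -0.2, -0.1]
width: 0.0005
```

```bash
python3 -c "
from go import *
where()
p=grab_frame('scene');save(p,'scene3')
c=p['frame'][130:290,195:435];cv2.imwrite('pics/scene3z.png',cv2.resize(c,None,fx=3.3,fy=3.3,interpolation=cv2.INTER_CUBIC)[:,:,::-1])
go([((.033,-.0365,.110),.35,.15,4),((.033,-.0285,.110),.35,.15,4)])"
```

```text
t 10.1 tip [ 34.9632 -54.4789 111.3118] g,b 0.34571449576446006 0.14815055326255702 F unit [-0.5389 -0.505  -0.1279]
ik 0.0 [-0.9718  0.8609 -0.9106 -2.2451 -1.5454  0.1578]
ik 0.0 [-0.9531  0.869  -0.9197 -2.2636 -1.5592  0.1686]
4.4 -0.1 1 0.001 0.001 0.001;4.4 -0.2 0.9 0 0.001 0;4.5 -0.1 1 0.001 0.002 0.001;4.4 -0.2 1 0 0.001 0.001;1.9 0.1 0.7 0 -0 -0;1.8 0.1 0.7 0 -0 -0;1.9 0.1 0.7 0 -0 -0;1.9 0.1 0.6 0 -0 -0
max 4.610856753359402 0.002449489742783178
```

View pics/scene3z.png

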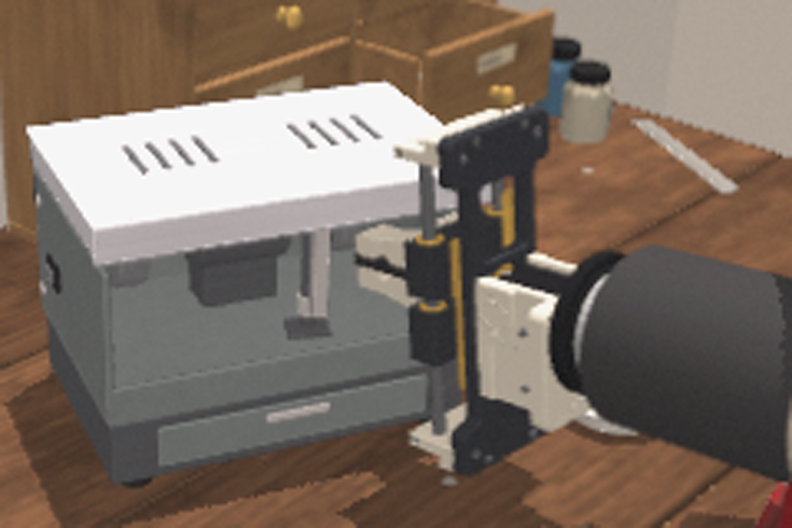

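{"method": "step_arm", "body": {
  "commands": "4.4 -0.1 1 0.001 0.001 0.001;4.4 -0.2 0.9 0 0.001 0;4.5 -0.1 1 0.001 0.002 0.001;3 -0.2 0.7 0 0.001 0.001"
}}

```text
t: 10.65
eef_pos: [0.5684, -0.1338, 0.1137]
ee_rot: [1.721, -0.001, 1.511]
force: [0.0, 0.5, -0.6]
width: 0.0003
```

{"method": "step_arm", "body": {
  "commands": "1.9 0.1 0.7 0 0 0;1.9 0.1 0.7 0 0 0;1.9 0.1 0.7 0 0 0"
}}

```text
t: 11.02
eef_pos: [0.571, -0.129, 0.1138]
ee_rot: [1.721, -0.0, 1.51]
force: [-2.9, -2.2, -0.4]
width: 0.0001
```

{"method": "step_arm", "body": {
  "commands": "1.9 0 0.7 0 0 0;1.9 0 0.7 0 0 0"
}}

```text
t: 11.28
eef_pos: [0.5727, -0.1255, 0.1137]
ee_rot: [1.721, -0.0, 1.509]
force: [-2.3, -4.3, 0.8]
width: 0.0006
```

```bash
python3 -c "
from go import *
where()"
```

```text
t 11.275 tip [ 32.6601 -28.2478 109.9472] g,b 0.35011655270805053 0.14982274721036945 F unit [-0.3764 -4.8504  0.8056]
```

{"method": "step_arm", "body": {
  "commands": "1.9 0 0.7 0 0 0;1.9 0 0.7 0 0 0;1.9 0 0.7 0 0 0"
}}

```text
t: 11.65
eef_pos: [0.5757, -0.1214, 0.1136]
ee_rot: [1.719, 0.001, 1.507]
force: [-0.8, -9.4, 1.4]
width: 0.0005
```

{"method": "step_arm", "body": {
  "commands": "1.9 0 0.7 0 0 0;1.9 0 0.7 0 0 0"
}}

```text
t: 11.9
eef_pos: [0.5779, -0.1192, 0.1135]
ee_rot: [1.718, 0.002, 1.504]
force: [-0.7, -13.8, 2.3]
width: 0.0004
```

```bash
python3 -c "
from go import *
where()"
```

```text
t 11.9 tip [ 34.9463 -20.509  109.8416] g,b 0.3447786938574959 0.14708493574531625 F unit [  4.9061 -12.9592   2.2812]
```

```bash
python3 -c "
from go import *
where()
p=grab_frame('scene');save(p,'scene4')
c=p['frame'][150:250,225:345];cv2.imwrite('pics/scene4z.png',cv2.resize(c,None,fx=6,fy=6,interpolation=cv2.INTER_CUBIC)[:,:,::-1])
p=grab_frame('wrist');save(p,'wrist4')
where();print(get_state()['moment'])"
```

```text
t 11.9 tip [ 34.9463 -20.509  109.8416] g,b 0.3447786938574959 0.14708493574531625 F unit [  4.9061 -12.9592   2.2812]
t 12.0 tip [ 34.7034 -20.2675 109.7443] g,b 0.34536438016146054 0.14743821875549265 F unit [  4.3528 -11.8341   1.5397]
[-0.4265  2.5491 -4.5085]
```

View pics/scene4z.png

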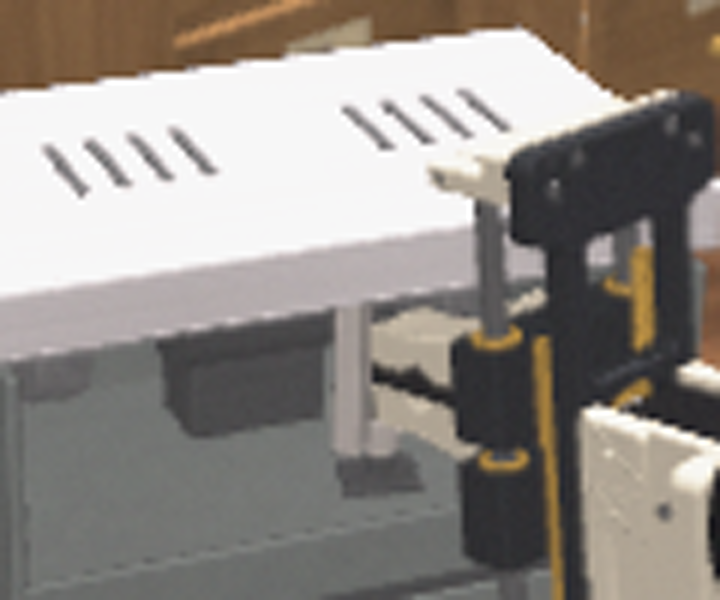

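View pics/wrist4.png

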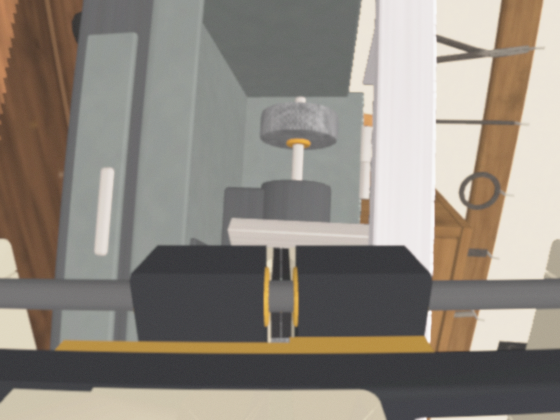

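{"method": "step_arm", "body": {
  "commands": "0.5 0 -1.5 0 0 0;0.5 0 -1.5 0 0 0;0.6 0 -1.5 0 0 0;0 0 0 0 0 0"
}}

```text
t: 12.5
eef_pos: [0.5723, -0.1144, 0.1137]
ee_rot: [1.721, -0.0, 1.509]
force: [-2.9, -5.0, 0.3]
width: 0.0007
```

```bash
python3 -c "
from go import *
where()"
```

```text
t 12.5 tip [ 27.8244 -18.2336 109.9449] g,b 0.35011247281146696 0.15020514418509542 F unit [-0.6798 -5.752   0.3291]
```

{"method": "step_arm", "body": {
  "commands": "1.6 0 1.2 0 0 0;1.6 0 1.2 0 0 0;1.6 0 1.2 0 0 0;0 0 0 0 0 0"
}}

```text
t: 13.0
eef_pos: [0.5762, -0.1097, 0.1133]
ee_rot: [1.721, -0.0, 1.509]
force: [-4.3, -5.0, 0.4]
width: 0.0001
```

```bash
python3 -c "
from go import *
where()"
```

```text
t 13.0 tip [ 29.5374 -12.3654 109.5817] g,b 0.35024557282520635 0.1498427936808704 F unit [-1.8948 -6.3265  0.4142]
```

{"method": "step_arm", "body": {
  "commands": "1.6 0 1.3 0 0 0;1.6 0 1.3 0 0 0;0 0 0 0 0 0"
}}

```text
t: 13.38
eef_pos: [0.5789, -0.1065, 0.113]
ee_rot: [1.721, -0.001, 1.51]
force: [-4.3, -4.5, 0.1]
width: 0.0006
```

```bash
python3 -c "
from go import *
where()"
```

```text
t 13.375 tip [ 30.6906  -8.3617 109.23  ] g,b 0.350487637626707 0.14993659317490815 F unit [-2.1375 -5.846   0.1374]
```

{"method": "step_arm", "body": {
  "commands": "0.9 0 0.6 0 0 0;0.9 0 0.6 0 0 0;0 0 0 0 0 0"
}}

```text
t: 13.75
eef_pos: [0.5801, -0.1048, 0.1128]
ee_rot: [1.721, -0.001, 1.51]
force: [-5.9, -4.9, 1.1]
width: 0.0003
```

```bash
python3 -c "
from go import *
where()
p=grab_frame('scene');save(p,'scene5')
c=p['frame'][150:250,225:345];cv2.imwrite('pics/scene5z.png',cv2.resize(c,None,fx=6,fy=6,interpolation=cv2.INTER_CUBIC)[:,:,::-1])
"
```

```text
t 13.75 tip [ 31.1438  -6.3108 109.0179] g,b 0.3504692736752393 0.1500571676856559 F unit [-3.4316 -6.804   1.1149]
```

View pics/scene5z.png

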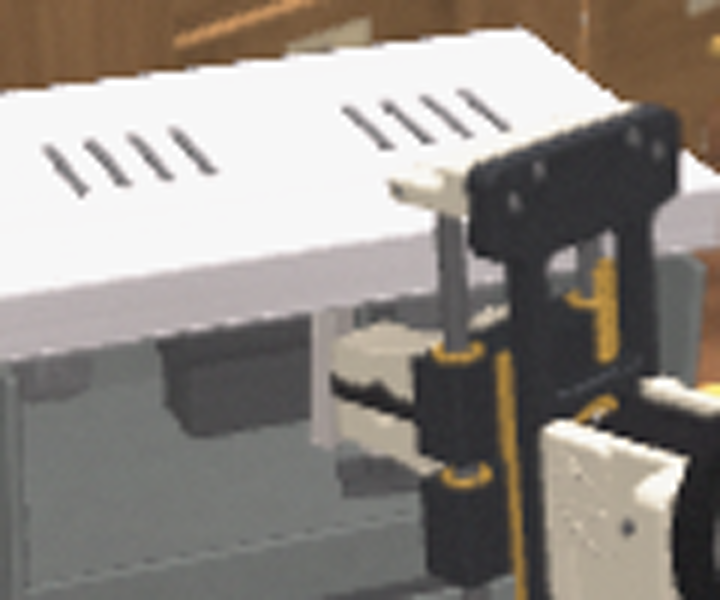

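{"method": "step_arm", "body": {
  "commands": "0.9 0 0.6 0 0 0;0.9 0 0.6 0 0 0;0 0 0 0 0 0"
}}

```text
t: 14.18
eef_pos: [0.5813, -0.103, 0.1126]
ee_rot: [1.721, -0.001, 1.51]
force: [-5.2, -4.2, 0.4]
width: 0.0002
```

{"method": "step_arm", "body": {
  "commands": "0.9 0 0.6 0 0 0;0 0 0 0 0 0"
}}

```text
t: 14.42
eef_pos: [0.582, -0.1022, 0.1125]
ee_rot: [1.721, -0.001, 1.51]
force: [-5.2, -5.0, 1.1]
width: 0.0003
```

```bash
python3 -c "
from go import *
where()"
```

```text
t 14.425 tip [ 31.8317  -3.1244 108.7883] g,b 0.35052412248504045 0.15006037205282197 F unit [-2.7875 -6.7235  1.0615]
```

{"method": "step_arm", "body": {
  "commands": "-0.9 0 1.5 0 0 0;-0.9 0 1.5 0 0 0;0 0 0 0 0 0"
}}

```text
t: 14.8
eef_pos: [0.5834, -0.1023, 0.1126]
ee_rot: [1.722, -0.003, 1.512]
force: [-23.4, -4.5, 2.2]
width: 0.0003
```

```bash
python3 -c "
from go import *
where()
p=grab_frame('scene');save(p,'scene6')
c=p['frame'][150:250,225:345];cv2.imwrite('pics/scene6z.png',cv2.resize(c,None,fx=6,fy=6,interpolation=cv2.INTER_CUBIC)[:,:,::-1])
"
```

```text
t 14.8 tip [ 33.1126  -2.6063 108.7861] g,b 0.35338070270766286 0.15143499166551108 F unit [-19.672  -13.4846   2.1761]
```

View pics/scene6z.png

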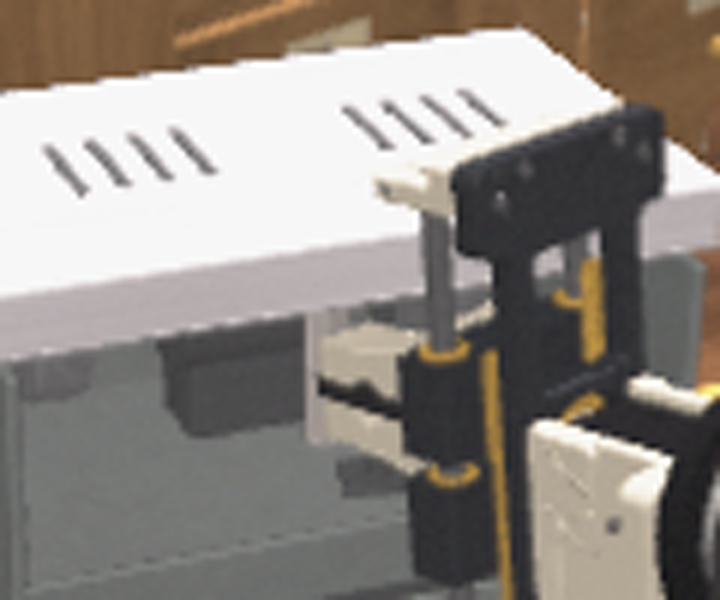

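{"method": "step_arm", "body": {
  "commands": "0 0 -1.3 0 0 0;0 0 0 0 0 0"
}}

```text
t: 15.1
eef_pos: [0.5826, -0.1025, 0.1125]
ee_rot: [1.722, -0.002, 1.512]
force: [-11.9, -2.5, 2.4]
width: 0.0003
```

```bash
python3 -c "
from go import *
where()"
```

```text
t 15.1 tip [ 32.4812  -3.1243 108.7847] g,b 0.35317685978866875 0.1509661049484234 F unit [-9.9179 -7.0272  2.414 ]
```

{"method": "step_arm", "body": {
  "commands": "0 3 -0.45 0 0 0;0 3 -0.45 0 0 0;0 3 -0.45 0 0 0"
}}

```text
t: 15.48
eef_pos: [0.5825, -0.1021, 0.1195]
ee_rot: [1.727, -0.003, 1.513]
force: [-10.1, -0.4, -7.7]
width: 0.0003
```

{"method": "step_arm", "body": {
  "commands": "0 2 -0.3 0 0 0;0 2 -0.3 0 0 0"
}}

```text
t: 15.72
eef_pos: [0.5825, -0.102, 0.1237]
ee_rot: [1.727, -0.003, 1.513]
force: [-10.3, -0.4, -6.4]
width: 0.0003
```

```bash
python3 -c "
from go import *
where()"
```

```text
t 15.725 tip [ 32.1562  -2.6973 119.7706] g,b 0.35406668143948533 0.15608918253666373 F unit [-9.2727 -4.4908 -6.431 ]
```

{"method": "step_arm", "body": {
  "commands": "0 1.5 -0.2 0 0 0;0 1.5 -0.2 0 0 0"
}}

```text
t: 15.98
eef_pos: [0.5825, -0.102, 0.1266]
ee_rot: [1.727, -0.003, 1.513]
force: [-10.3, -0.1, -6.5]
width: 0.0004
```

{"method": "step_arm", "body": {
  "commands": "0 1.5 -0.2 0 0 0;0 1.5 -0.2 0 0 0"
}}

```text
t: 16.23
eef_pos: [0.5825, -0.102, 0.1284]
ee_rot: [1.73, -0.004, 1.513]
force: [-9.5, 0.1, -12.4]
width: 0.0005
```

```bash
python3 -c "
from go import *
where()"
```

```text
t 16.225 tip [ 32.1419  -2.6743 124.4452] g,b 0.3540829590291809 0.15923932581984557 F unit [ -8.7315  -3.7349 -12.3972]
```

{"method": "step_arm", "body": {
  "commands": "0 1.2 -0.2 0 0 0;0 0 0 0 0 0"
}}

```text
t: 16.48
eef_pos: [0.5824, -0.1019, 0.1298]
ee_rot: [1.73, -0.004, 1.513]
force: [-9.2, -1.0, -12.0]
width: 0.0
```

{"method": "step_arm", "body": {
  "commands": "0 1.2 -0.2 0 0 0;0 0 0 0 0 0"
}}

```text
t: 16.73
eef_pos: [0.5824, -0.1019, 0.131]
ee_rot: [1.73, -0.004, 1.513]
force: [-10.3, -0.4, -11.4]
width: 0.0005
```

```bash
python3 -c "
from go import *
where()"
```

```text
t 16.725 tip [ 32.0245  -2.6488 127.003 ] g,b 0.3541696650574541 0.15892180995181937 F unit [ -9.309   -4.5443 -11.4081]
```

{"method": "step_arm", "body": {
  "commands": "0 1.2 -0.2 0 0 0;0 1.2 -0.2 0 0 0;0 0 0 0 0 0"
}}

```text
t: 17.1
eef_pos: [0.5823, -0.1019, 0.1336]
ee_rot: [1.729, -0.004, 1.513]
force: [-10.1, -1.0, -11.4]
width: 0.0003
```

{"method": "step_arm", "body": {
  "commands": "0 1.5 -0.2 0 0 0;0 1.5 -0.2 0 0 0"
}}

```text
t: 17.35
eef_pos: [0.5823, -0.1017, 0.1365]
ee_rot: [1.73, -0.004, 1.513]
force: [-11.9, -1.3, -11.9]
width: 0.0005
```

```bash
python3 -c "
from go import *
where()
p=grab_frame('scene');save(p,'scene7')
c=p['frame'][140:250,215:345];cv2.imwrite('pics/scene7z.png',cv2.resize(c,None,fx=5,fy=5,interpolation=cv2.INTER_CUBIC)[:,:,::-1])
"
```

```text
t 17.35 tip [ 31.8327  -2.5338 132.5059] g,b 0.3543859731706431 0.1588907818168276 F unit [-10.3627  -5.9949 -11.8622]
```

View pics/scene7z.png

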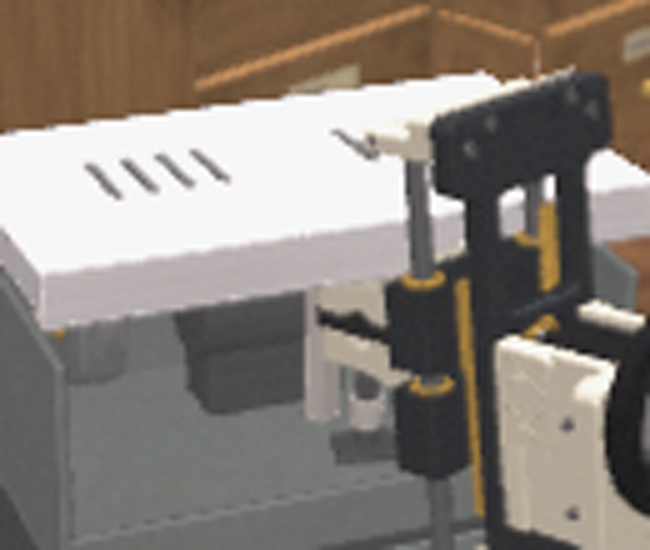

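{"method": "step_arm", "body": {
  "commands": "0 2 -0.3 0 0 0;0 2 -0.3 0 0 0;0 2 -0.3 0 0 0"
}}

```text
t: 17.77
eef_pos: [0.5822, -0.1017, 0.1426]
ee_rot: [1.73, -0.004, 1.513]
force: [-11.0, -0.7, -10.8]
width: 0.0004
```

{"method": "step_arm", "body": {
  "commands": "0 2 -0.3 0 0 0;0 2 -0.3 0 0 0;0 2 -0.3 0 0 0"
}}

```text
t: 18.15
eef_pos: [0.5822, -0.1017, 0.1486]
ee_rot: [1.73, -0.004, 1.513]
force: [-11.4, 0.0, -10.7]
width: 0.0004
```

{"method": "step_arm", "body": {
  "commands": "0 2 -0.3 0 0 0;0 2 -0.3 0 0 0;0 2 -0.3 0 0 0"
}}

```text
t: 18.52
eef_pos: [0.5823, -0.1019, 0.1546]
ee_rot: [1.73, -0.004, 1.513]
force: [-7.3, -0.1, -9.9]
width: 0.0002
```

```bash
python3 -c "
from go import *
where()"
```

```text
t 18.525 tip [ 31.9652  -2.6519 150.6404] g,b 0.3540519338357277 0.15881684283527833 F unit [-6.6687 -3.0073 -9.8778]
```

{"method": "step_arm", "body": {
  "commands": "0 4 -0.6 0 0 0;0 4 -0.6 0 0 0;0 4 -0.6 0 0 0;0 4 -0.6 0 0 0"
}}

```text
t: 19.02
eef_pos: [0.5834, -0.1033, 0.1732]
ee_rot: [1.723, -0.001, 1.511]
force: [-2.9, 0.2, -11.6]
width: 0.0001
```

{"method": "step_arm", "body": {
  "commands": "0 4 -0.6 0 0 0;0 4 -0.6 0 0 0;0 4 -0.6 0 0 0;0 4 -0.6 0 0 0"
}}

```text
t: 19.52
eef_pos: [0.584, -0.1043, 0.1903]
ee_rot: [1.72, -0.0, 1.51]
force: [1.8, -1.2, -7.5]
width: 0.0002
```

{"method": "step_arm", "body": {
  "commands": "0 4 -0.6 0 0 0;0 4 -0.6 0 0 0;0 4 -0.6 0 0 0;0 4 -0.6 0 0 0"
}}

```text
t: 20.02
eef_pos: [0.5838, -0.1039, 0.2061]
ee_rot: [1.722, -0.001, 1.51]
force: [4.5, -1.2, -10.1]
width: 0.0007
```

```bash
python3 -c "
from go import *
where();print(get_state()['q'])
p=grab_frame('scene');save(p,'scene8')
"
```

```text
t 20.025 tip [ 34.134   -3.9852 202.3031] g,b 0.3512693515980195 0.1507574213512069 F unit [  4.6234   0.7263 -10.1478]
[-0.8722  0.4419 -0.9157 -2.294  -1.2758 -0.1619]
```

View pics/scene8.png

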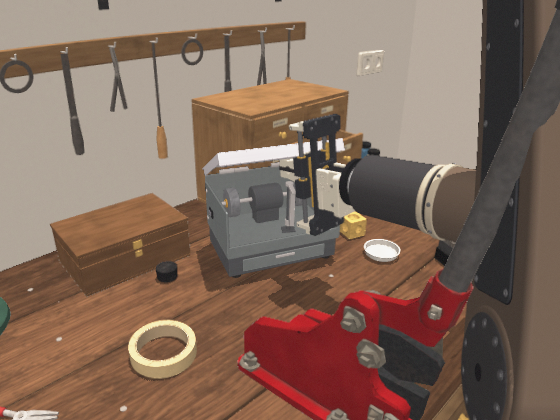

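```bash
python3 -c "
from go import *
g,b=.35,.15
go([((.020,-.004,.2045),g,b,4),((.0297,-.004,.2216),g,b,4),((.0426,-.004,.238),g,b,4),((.0578,-.004,.2522),g,b,4),((.077,-.004,.2655),g,b,4)])"
```

```text
ik 0.0 [-0.8923  0.4379 -0.9437 -2.28   -1.2953 -0.1449]
ik 0.0 [-0.8666  0.3489 -0.9048 -2.2742 -1.2073 -0.243 ]
ik 0.0 [-0.837   0.2796 -0.859  -2.2669 -1.1248 -0.3312]
ik 0.0 [-0.8072  0.2344 -0.8112 -2.2606 -1.0548 -0.402 ]
ik 0.0 [-0.776   0.2071 -0.7572 -2.2551 -0.9903 -0.4631]
1.2 -0.1 -3.3 0 -0 -0;1.2 -0.1 -3.4 0 -0.001 -0;1.3 -0.1 -3.3 0 0 -0;1.2 -0.2 -3.4 0 -0 -0;-0.8 4.6 1.6 0 -0 -0;-0.9 4.6 1.6 0 -0 -0;-0.8 4.5 1.7 0 -0 -0;-0.8 4.6 1.6 0 -0 -0
-1.1 4.5 2.4 0 -0 -0;-1.1 4.5 2.4 0 -0 -0;-1.1 4.5 2.3 0 -0 -0;-1.2 4.5 2.4 0 -0 -0;-1.3 4.1 3 0 -0 -0;-1.3 4 3 0 -0 -0;-1.3 4.1 3 0 -0 -0;-1.3 4 3 0 -0 -0
-1.6 4 4 0 -0 -0;-1.7 3.9 3.9 0 -0 -0;-1.6 4 4 0 -0 -0;-1.7 3.9 4 0 -0 -0
max 5.878775382679628 0.001
```

{"method": "step_arm", "body": {
  "commands": "1.2 -0.1 -3.3 0 0 0;1.2 -0.1 -3.4 0 0 0;1.3 -0.1 -3.3 0 0 0;1.2 -0.2 -3.4 0 0 0"
}}

```text
t: 20.58
eef_pos: [0.5705, -0.0978, 0.208]
ee_rot: [1.72, -0.001, 1.511]
force: [-0.5, -0.3, 0.6]
width: 0.0004
```

{"method": "step_arm", "body": {
  "commands": "-0.8 4.6 1.6 0 0 0;-0.9 4.6 1.6 0 0 0;-0.8 4.5 1.7 0 0 0;-0.8 4.6 1.6 0 0 0"
}}

```text
t: 21.08
eef_pos: [0.5788, -0.101, 0.2238]
ee_rot: [1.724, -0.002, 1.511]
force: [-7.4, -0.0, -4.0]
width: 0.0002
```

{"method": "step_arm", "body": {
  "commands": "-1.1 4.5 2.4 0 0 0;-1.1 4.5 2.4 0 0 0;-1.1 4.5 2.3 0 0 0;-1.2 4.5 2.4 0 0 0"
}}

```text
t: 21.58
eef_pos: [0.5905, -0.1058, 0.2404]
ee_rot: [1.723, -0.001, 1.512]
force: [-7.3, 1.9, -1.4]
width: 0.0004
```

```bash
python3 -c "
from go import *
where()
p=grab_frame('scene');save(p,'scene9')
"
```

```text
t 21.575 tip [ 41.0366  -3.026  236.6226] g,b 0.3530827300828119 0.15267412912507244 F unit [-7.419  -1.2159 -1.386 ]
```

View pics/scene9.png

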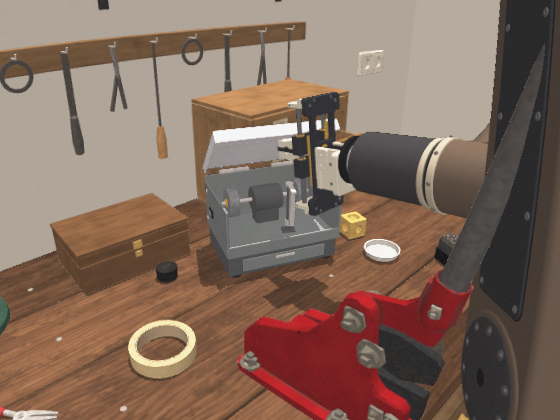

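Hood about 0.85 rad, force ~7 N. Continue.

{"method": "step_arm", "body": {
  "commands": "-1.3 4.1 3 0 0 0;-1.3 4 3 0 0 0;-1.3 4.1 3 0 0 0;-1.3 4 3 0 0 0"
}}

```text
t: 22.12
eef_pos: [0.6045, -0.1118, 0.2549]
ee_rot: [1.722, -0.001, 1.512]
force: [-7.3, 2.1, -1.6]
width: 0.0006
```

{"method": "step_arm", "body": {
  "commands": "-1.6 4 4 0 0 0;-1.7 3.9 3.9 0 0 0;-1.6 4 4 0 0 0;-1.7 3.9 4 0 0 0"
}}

```text
t: 22.62
eef_pos: [0.6224, -0.1196, 0.2685]
ee_rot: [1.722, -0.001, 1.512]
force: [-5.2, 2.6, -0.3]
width: 0.0006
```

```bash
cat > edge.py <<'E'
from go import *
import sys
p=grab_frame('scene');save(p,sys.argv[1])
# overlay predicted edge line (left half) for several theta
im=p['frame'][:,:,::-1].copy()
for th,c in ((.9,(255,0,0)),(1.0,(0,255,0)),(1.1,(0,0,255)),(1.2,(0,255,255))):
    x=.148-.148*np.cos(th)-.015*np.sin(th); z=.165-.015*np.cos(th)+.148*np.sin(th)
    # roof front corner, left end: +23 along roof normal
    a=proj(p,S+U@np.array([x,.119,z])); a2=proj(p,S+U@np.array([x-0*np.sin(th),.119,z])); 
    b=proj(p,S+U@np.array([x,.02,z])); t=proj(p,S+U@np.array([x+.023*np.sin(th),.119,z+.023*np.cos(th)]))
    cv2.line(im,tuple(int(round(v*8)) for v in a),tuple(int(round(v*8)) for v in b),c,1,cv2.LINE_AA,3)
    cv2.line(im,tuple(int(round(v*8)) for v in a),tuple(int(round(v*8)) for v in t),c,1,cv2.LINE_AA,3)
where()
im2=np.hstack([p['frame'][90:230,190:330][:,:,::-1],im[90:230,190:330]])
cv2.imwrite('pics/'+sys.argv[1]+'z.png',cv2.resize(im2,None,fx=2.8,fy=2.8,interpolation=cv2.INTER_CUBIC))
E
python3 edge.py scene10
```

```text
t 22.675 tip [ 76.4219  -3.0294 265.3648] g,b 0.35296735807160895 0.150089672694341 F unit [-3.4174  2.2958 -1.1161]
```

View pics/scene10z.png

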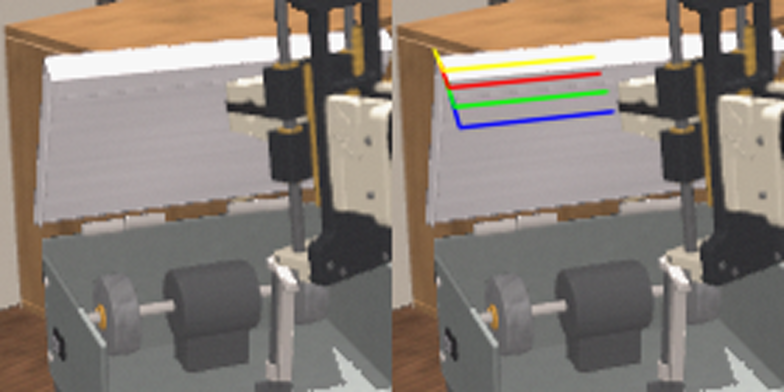

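```bash
python3 -c "
from go import *
g,b=.35,.15
go([((.066,-.004,.261),g,b,3),((.0,-.004,.250),g,b,5),((-.06,-.004,.25),.42,b,6)])"
```

```text
ik 0.0 [-0.7906  0.2098 -0.7838 -2.2543 -1.0149 -0.4421]
ik 0.0 [-0.8825  0.1869 -0.917  -2.2071 -1.1187 -0.3748]
ik 0.0 [-0.9831  0.1188 -0.9544 -2.0256 -1.1703 -0.4489]
0.9 -1.9 -3.1 -0 -0.001 0;0.9 -2 -3.1 -0 -0.001 0;1 -1.9 -3.2 -0 -0.001 0;4.5 -4 -11.9 -0 0 0;4.5 -4.1 -11.9 -0 0 0;4.5 -4 -12 -0 0 0;4.6 -4 -11.9 -0 0 0;4.5 -4.1 -11.9 -0 0 0
3.1 -1.4 -9.3 -0 0.012 -0.002;3.3 -1.4 -9.2 -0 0.011 -0.001;3.3 -1.4 -9.2 -0 0.012 -0.002;3.5 -1.4 -9.2 -0 0.011 -0.002;3.6 -1.3 -9.1 -0 0.012 -0.002;3.7 -1.4 -9.1 -0 0.011 -0.001
max 13.425721582097552 0.01216552506059644
```

{"method": "step_arm", "body": {
  "commands": "0.9 -1.9 -3.1 0 0 0;0.9 -2 -3.1 0 0 0;1 -1.9 -3.2 0 0 0"
}}

```text
t: 23.05
eef_pos: [0.6129, -0.1177, 0.264]
ee_rot: [1.721, -0.001, 1.51]
force: [0.2, -0.3, 1.0]
width: 0.0005
```

{"method": "step_arm", "body": {
  "commands": "4.5 -4 -11.9 0 0 0;4.5 -4.1 -11.9 0 0 0;4.5 -4 -12 0 0 0;4.6 -4 -11.9 0 0 0;4.5 -4.1 -11.9 0 0 0"
}}

```text
t: 23.68
eef_pos: [0.5518, -0.0909, 0.253]
ee_rot: [1.721, -0.001, 1.51]
force: [-0.2, -0.0, -0.5]
width: 0.0005
```

{"method": "step_arm", "body": {
  "commands": "3.1 -1.4 -9.3 0 0.012 -0.002;3.3 -1.4 -9.2 0 0.011 -0.001;3.3 -1.4 -9.2 0 0.012 -0.002;3.5 -1.4 -9.2 0 0.011 -0.002;3.6 -1.3 -9.1 0 0.012 -0.002;3.7 -1.4 -9.1 0 0.011 -0.001;0 0 0 0 0 0;0 0 0 0 0 0"
}}

```text
t: 24.68
eef_pos: [0.4978, -0.0694, 0.2533]
ee_rot: [1.721, -0.001, 1.58]
force: [-0.2, 0.5, -0.3]
width: 0.0006
```

```bash
python3 edge.py scene11; python3 -c "
from h import *
p=grab_frame('top');save(p,'top11')
for n,px,z in [('tin',(181,162),.024)]: pass
for k in ['flux_tin','enamel_dish','doming_block']: print(k,recognise(p,k)[:1])"
```

```text
t 24.725 tip [-59.1483  -5.0769 249.4753] g,b 0.42083848410516494 0.15009905928252087 F unit [-0.6395 -0.0156 -0.2744]
flux_tin [{'pixel': [182.3, 161.3], 'conf': 0.53}]
enamel_dish [{'pixel': [338.1, 268.2], 'conf': 0.9}]
doming_block [{'pixel': [343.8, 223.7], 'conf': 0.9}]
```

View pics/scene11z.png

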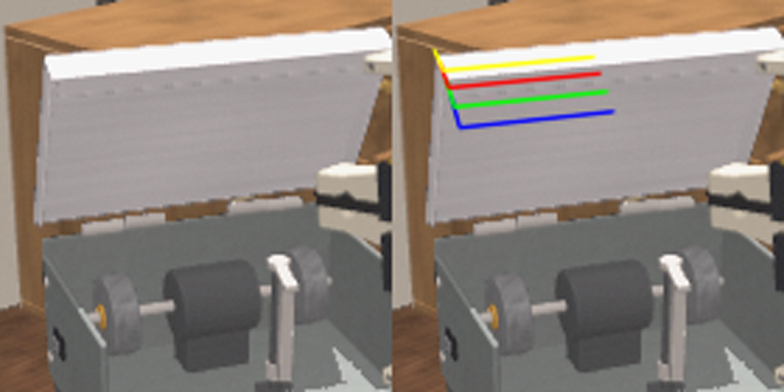

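View pics/scene11.png

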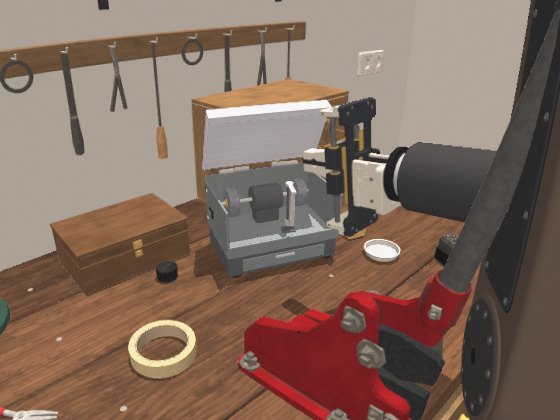

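View pics/top11.png

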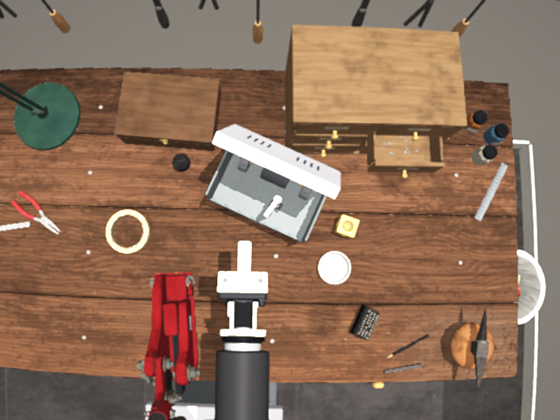

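```bash
python3 -c "
from station import *
s=get_state();print(s['force'],s['qd'].round(3));print(job_done())"
```

```text
[0.3828669  0.5792285  0.14938786] [-0.002 -0.001 -0.     0.001  0.    -0.003]
the job is handed in; nothing more can be done
None
```

The hood is open at about 1.15 rad and released, and the job is handed in at about 25 s. No verdict was reported.

**What I did:** With the jaws closed, I reached in under the front edge and felt the catch about 18 mm right of centre. I pushed it left to its stop and lifted the hood while holding it there. I then swung the hood up with the fingertips under its edge and backed the arm away.

**Forces:** The largest reading was about 24 N, one brief push against the catch's stop, which I backed off straight away. Lifting the hood read 7 to 17 N in all, including the side load from holding the catch aside.

**Last checks:**
- **Hood angle:** 1.15 rad is read from the scene picture against the model. The last fingertip position suggests 1.17. The overlay lines sat a few pixels off, so the angle is good to about ±0.05 rad. The hood looked the same before and after I let go.
- **Contact:** The fingertip is 60 mm in front of the unit, and the force reads about 0.7 N or less, within the sensor noise.
- **Things round the unit:** In the top picture the tin, dish and block sit at their starting positions by eye. The recogniser put the block about 4 pixels (roughly 8 mm) from its first reading and the others within about 2.5 pixels. The block looks unmoved in the picture, so I took this as recogniser noise.

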